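Load a resin casting into the curing box and hold the sprung hood under its balance point

TASK

Load the curing box: raise its sprung hood past the balance point so that it stands fully open by itself, lift the resin casting out of the mould by its pouring stub and set it down, stub up, on the turntable in the box (set it down, do not drop it). Then take the hood by its handle, bring it down to just below its balance point, where it would fall shut if let go, and finish while still holding it there, so that I can check the casting before it is shut. Do not let the hood slam, and leave the jar, the steel bench block and the brush where they are.

Things in the scene. Friction and masses are not known exactly. Their poses are not given: they have to be found in the camera images.
- curer: curing box, fixed: a grey sheet-metal case 200 mm deep (its x), 250 mm wide (its y), 90 mm high to its open top, 5 mm walls, a turntable inside. Origin: centre of its underside. Its x axis points from the front (handle, timer knob, blank display) to the hinges at the back. It may stand on either side of the bench
- hood (a joint): opening angle of the hood (0.8 kg, 58 mm deep, amber window, on sprung damped hinges): 0 shut, 1.3 rad fully open at its stop. Balance point at 0.75 rad (43 degrees): below it the hood sinks shut, above it the springs lift it slowly to the stop and keep it there. About 2 N at the handle opens it or pulls it off the stop. Just below the balance point means 3 to 14 degrees under it
- bar (a point): middle of the hood's handle, a round steel bar 12 mm thick, 140 mm long, along its y, with a leg at each end, 11 mm lower than the hood's top; gap to the hood's front face 39 mm, open from above and below. It turns with the hood: at angle a it is 245 cos a - 48 sin a mm in front of the hinge line and 245 sin a + 48 cos a mm above it (shut: 138 mm above the bench)
- hinge (a point): middle of the hood's hinge line, at the back top edge of the case (100 mm behind the case's centre, 90 mm above the bench). The hinge line is the y axis of the case
- turntable (a point): centre of the top face of the turntable in the box: a flat aluminium disc 110 mm across, 38 mm above the bench, 35 mm in front of the case's centre. It does not turn during the job
- casting: black resin casting, 20 to 45 g: flat disc 44 mm across, 14 mm thick, with an upright round pouring stub 12 mm thick in its middle, 47 mm high over all. Origin: centre of the disc's underside, z up along the stub. It lies in one of the mould's cavities, its stub standing 35 mm above the mould's face. Its disc must finally stand wholly on the turntable
- stub_top (a point): top of the casting's pouring stub, 47 mm above the casting's underside
- mould: open mould, an aluminium block 130 x 80 x 25 mm, fixed to the bench, with two round cavities 48 mm across and 12 mm deep, 32 mm either side of its middle along its x; one holds the casting, one is empty. Origin: centre of its underside
- jar: bystander: closed amber glass jar, 60 mm across, 75 mm high. Origin: centre of its underside
- anvil: bystander: bare steel bench block, 65 x 65 x 22 mm. Origin: centre of its underside
- brush: bystander: flat hand brush lying on the bench. Origin: its underside near the middle

How it is judged:
On the way, in this order (a step that is already met when the one before it is completed fails the run):
1. the hood stands fully open on its springs, with nothing of the robot touching it (value of joint hood above 1.2 rad and contact force between each of the arm, the fingers and hood below 0.05 N), for 0.3 s.
2. the casting is lifted clear out of the mould in the gripper, the hood still open (z of casting in the frame of mould above 0.04 m and contact force between casting and the fingers above 0.3 N and value of joint hood above 1.2 rad), for 0.2 s.
3. the casting stands upright and released on the turntable, the hood still open (distance between casting and turntable below 0.034 m and z of casting in the frame of turntable below 0.004 m and angle between casting's own z axis and vertical below 0.1 rad and contact force between casting and the fingers below 0.02 N and linear speed of casting below 0.03 m/s and value of joint hood above 1.2 rad), for 0.3 s.
At the end, for the whole second after the job is handed in: the fingers hold the hood still at 0.50 to 0.71 rad, 2 to 14 degrees below its balance point at 0.75 rad, nothing else under it; the casting stands upright (within 6 degrees), released, at rest, its whole disc on the turntable (centre within 34 mm of the turntable centre) (value of joint hood between 0.5 and 0.71 rad and velocity of joint hood between -0.1 and 0.1 rad/s and contact force between the fingers and hood above 0.05 N and contact force between casting and hood below 0.02 N and distance between casting and turntable below 0.034 m and z of casting in the frame of turntable below 0.004 m and angle between casting's own z axis and vertical below 0.1 rad and linear speed of casting below 0.03 m/s and contact force between casting and the fingers below 0.02 N); the arm keeps its last pose, push and grip.
It fails at once if the hood slams or falls towards shut (faster than 1.2 rad/s) (velocity of joint hood below -1.2 rad/s).
It fails at once if the casting is dropped into the box (horizontal distance between casting and turntable below 0.08 m and z of casting in the frame of turntable below 0.04 m and linear speed of casting above 0.5 m/s).
It fails at once if the jar is shifted or tipped (distance of jar from where it was at the start of the episode above 0.03 m or angle between jar's own z axis and vertical above 0.4 rad).
It fails at once if the bench block is shifted (distance of anvil from where it was at the start of the episode above 0.03 m).
It fails at once if the brush is shifted (distance of brush from where it was at the start of the episode above 0.03 m).
It also fails if it takes over 67 s, if anything falls off the work surface, if the arm or the gripper's body presses on something with over 40 N, if the wrist force passes 120 N, or if a joint passes its speed limit or range.

ROBOT

A 6-joint arm with a two-finger parallel gripper is mounted at the origin on the work surface. World frame = base frame: x ahead of the robot, y to its left, z up, the work surface at z = 0. Lengths are in m, angles in rad, forces in N, time in s.
With the tool pointing down it reaches from about 0.35 to 0.775 m from the base axis. Payload 7.3 kg.
Tool frame: the origin (TCP) lies at the very end of the fingers, on their centre line; the grasp point (between the pads) lies 19 mm behind it; x points along the fingers, y is the direction in which the jaws open and shut, and the axes are right-handed (so a half turn about x gives the same grasp; the last joint's range is limited). The gripper opens to 92 mm and grips with 3 to 60 N. Pads are 19 mm wide; open, the fingers measure 130 mm over their backs; the gripper's body (75 mm by 190 mm) begins 47 mm behind the grasp point.
Start: joints at [1.038, 0.342, 1.524, -0, 1.275, -0.146], TCP at [0.198, 0.486, 0.191] pointing down, gripper open.
Joint ranges: [-2.53, 2.53], [-0.77, 2.02], [0.04, 2.7], [-1, 4.14], [0.28, 2.66], [-3.11, 3.11]. Speed limits (rad/s): [2.57, 2.57, 3.14, 3.14, 3.14, 3.14].

INTERFACE

Orientations are given as [roll, pitch, yaw] about the fixed x, y, z axes, in that order (R = Rz(yaw) Ry(pitch) Rx(roll)).
In Python, from cell import robot gives the robot as it stands.
- The arm moves only by the tool play_rows, never from a script. Its argument "moves" is a list that holds one entry, the list of rows, each a list of 5 numbers: the shift along the tool's x, y, z in m, then the turn about the tool's x in degrees, then the opening, from -1 (shut) to 1 (fully open), so that 0 is half open. A call has exactly 10 rows; each row shifts and turns the pose as measured when the row begins, along the tool's axes as they then stand; what a row does not reach is not made up. A row lasts 1/10 s, in which the tool goes at most 50 mm and 8.59 degrees, less where a joint would pass 70% of its speed; a pose out of reach is approached as far as the arm can. A call with a gripper value outside its range is refused whole. The fingers move at their own pace and stop on an object; "grip_force" is the grip in N (left out, the last holds). Time passes only in rows, so rows that do not move let the fingers close, or fill a call up. It gives the time, the measured TCP pose, the force and the opening at its end, in the units of the state.
- robot.observe(): the state, without advancing time (a new reading comes with each control period).
- robot.read_camera(name): name is "scene" or "top" or "wrist"; returns the picture (384x512x3 uint8, red, green, blue); there is no depth.
- robot.get_calibration(name): a dict with "mtx" (3x3 intrinsics, pixels), "view" (4x4, takes a point from world to camera coordinates). Camera axes: x right, y up, looking along -z (the intrinsics and any distortion apply to the point x, -y, -z); pixel columns grow to the right and rows downward; lengths in m; the calibration is good to about 2 mm. A picture is of the moment at which its call begins: read the wrist's pose just before it. get_calibration takes no time and is no camera call; for the wrist camera it gives the pose at the moment of the call.
- robot.hand_in(): hands the job in, once; it reports no verdict.
Trained networks look in the newest picture that a camera, given by its name, has taken for a name from the list of things; names that differ only in an ending like _2 or _b are one class to them, and where a whole thing is asked for, a point or a joint stands for the part that bears it (a point fixed in the world has none). Each returns a list of dicts, best first, with "score" (0 to 1); they miss things now and then, are a little off and sometimes report something else, mostly with a low value. They report only what shows in the picture. A call takes as long as a camera call.
- robot.spot_in(camera, label): "point" ([column, row] in pixels, amid what is visible of it).
The state is a dict: "time": time; "qpos": joint angles; "qvel": joint speeds; "joint_efforts": joint torques, N m; "tool_pos": TCP position; "tool_rot": TCP orientation; "contact_force": force on the tool from outside, world axes, zero at the start; "torque": the same for the moment, N m; "opening": finger opening in m.
Only numpy, scipy, OpenCV 4.12 (cv2) and the standard library are available. Lean on these libraries where they do the work, as an engineer would, in place of code of your own. Each camera call takes 0.05 s, during which the arm holds its last target.

## Working session

There is one attempt and no reset: what is moved stays moved. The work goes in short steps, Python scripts to look and compute and a tool call to move; the robot and the scene stay as the last step left them, time stands still between calls to the robot, and variables do not carry over. Pictures are saved under pics/ and viewed, and the job is handed in when it is done.

Besides the shell and the picture viewer there is one more tool, called after ">>>" by a JSON object that holds its "fn" and its "kwargs". play_rows: Moves the arm, as the interface text tells. Its arguments: {"type":"object","properties":{"moves":{"type":"array"},"grip_force":{"type":"number"}},"required":["moves"]}

```bash
ls; mkdir -p pics
python3 - <<'E'
from cell import robot
import cv2
print(robot.observe())
for c in("scene","top","wrist"):
    im=robot.read_camera(c); cv2.imwrite(f"pics/{c}0.png",im[:,:,::-1])
    k=robot.get_calibration(c); print(c,k["mtx"],k["view"])
    for l in["curer","hood","bar","casting","mould","jar","anvil","brush","turntable","stub_top"]:
        try: print(c,l,robot.spot_in(c,l)[:2])
        except Exception as e: print(l,e)
print(robot.observe()["time"])
E
```

```text
pics
{'time': 0.0, 'qpos': array([ 1.03801612e+00,  3.42720776e-01,  1.52499158e+00,  7.71819362e-06,
        1.27540001e+00, -1.46021439e-01]), 'qvel': array([-8.43508661e-05,  1.19248982e-03,  1.04648624e-03, -3.11525067e-04,
        7.61069821e-04, -3.38394274e-04]), 'joint_efforts': array([ 2.68874510e-04, -4.31248319e+01, -2.44213575e+01,  7.17106042e-02,
        5.60665154e-02, -9.83144105e-05]), 'tool_pos': array([0.19778074, 0.48583567, 0.19045489]), 'tool_rot': array([-1.72167423,  1.5692766 , -2.10843525]), 'contact_force': array([-0.02112032, -0.17788945, -0.25486757]), 'torque': array([-0.01496209,  0.03330527, -0.03724929]), 'opening': 0.09154798960452697}
scene [[356.76360493   0.         251.39206901]
 [  0.         356.76360493 195.73170507]
 [  0.           0.           1.        ]] [[ 0.63021276  0.7763177   0.01275595 -0.37274752]
 [-0.59311336  0.47075579  0.65315046  0.28565093]
 [ 0.50104732 -0.41918947  0.75712071 -1.52419039]
 [ 0.          0.          0.          1.        ]]
scene curer [{'point': [286.2, 170.8], 'score': 0.62}]
scene hood [{'point': [287.5,
[... 1096 characters left out ...]
, 142.0], 'score': 0.59}]
top anvil [{'point': [118.7, 257.5], 'score': 0.58}]
top brush [{'point': [397.1, 235.0], 'score': 0.7}]
top turntable [{'point': [190.1, 212.7], 'score': 0.91}]
top stub_top []
wrist [[313.3385033    0.         251.28152923]
 [  0.         313.3385033  194.49963723]
 [  0.           0.           1.        ]] [[ 0.37750108  0.92600754 -0.00172184 -0.52520104]
 [-0.89326783  0.36366291 -0.26423829  0.03356414]
 [-0.24406048  0.10128831  0.96445589 -0.39058168]
 [ 0.          0.          0.          1.        ]]
wrist curer []
wrist hood []
wrist bar []
wrist casting []
wrist mould []
wrist jar []
wrist anvil []
wrist brush []
wrist turntable []
wrist stub_top []
1.65
```

View pics/scene0.png

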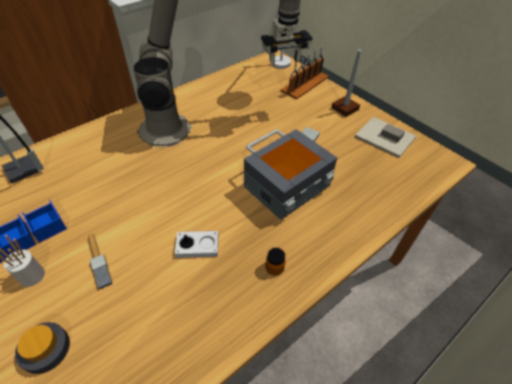

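View pics/top0.png

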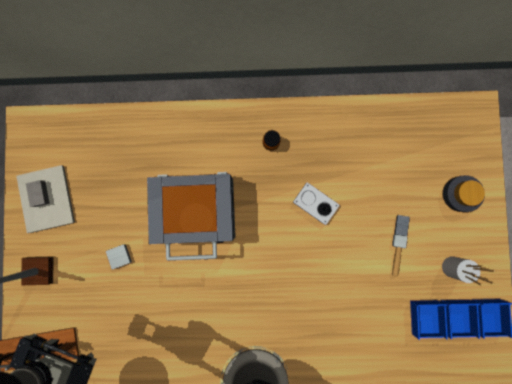

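View pics/wrist0.png

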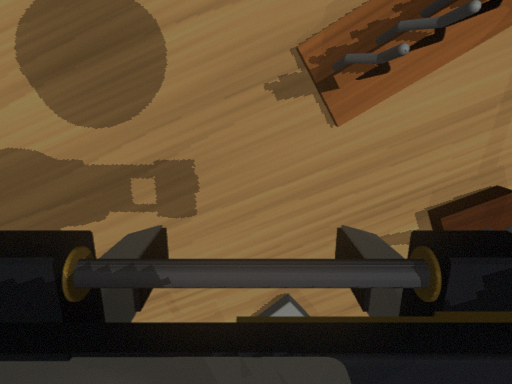

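```bash
cat > h.py <<'E'
import numpy as np,cv2,json
from cell import robot
def px2w(cal,uv,z):
    V=np.array(cal["view"]);M=np.array(cal["mtx"])
    d=np.linalg.inv(M)@np.array([uv[0],uv[1],1.]); d=np.array([d[0],-d[1],-d[2]])
    R=V[:3,:3];c=-R.T@V[:3,3];w=R.T@d
    return c+w*(z-c[2])/w[2]
def w2px(cal,p):
    V=np.array(cal["view"]);M=np.array(cal["mtx"])
    q=V[:3,:3]@np.asarray(p)+V[:3,3]; q=M@np.array([q[0],-q[1],-q[2]]); return q[:2]/q[2]
def snap(c,name,box=None,s=1):
    im=robot.read_camera(c)[:,:,::-1]
    if box: im=im[box[1]:box[3],box[0]:box[2]]
    if s!=1: im=cv2.resize(im,None,fx=s,fy=s,interpolation=cv2.INTER_CUBIC)
    cv2.imwrite(f"pics/{name}.png",im)
E
python3 - <<'E'
from h import *
im=cv2.imread("pics/top0.png")
cv2.imwrite("pics/t_box.png",cv2.resize(im[165:275,100:245],None,fx=5,fy=5,interpolation=cv2.INTER_CUBIC))
cv2.imwrite("pics/t_m.png",cv2.resize(im[120:240,255:355],None,fx=5,fy=5,interpolation=cv2.INTER_CUBIC))
E
```

```text
(no output)
```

View pics/t_box.png

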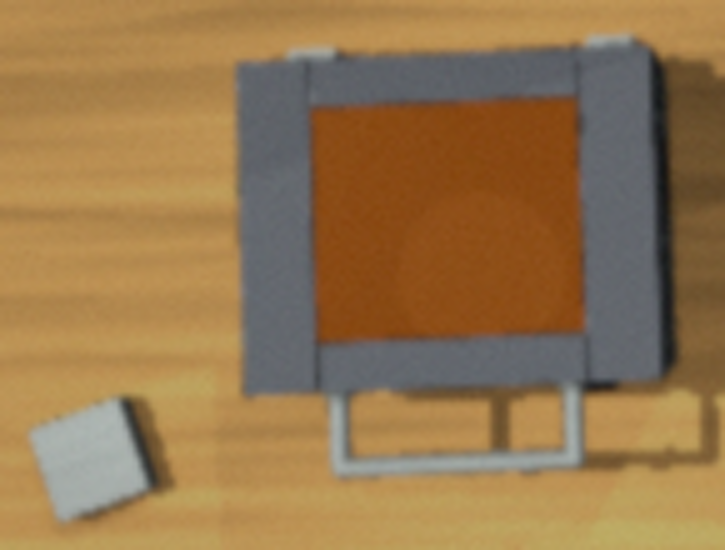

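View pics/t_m.png

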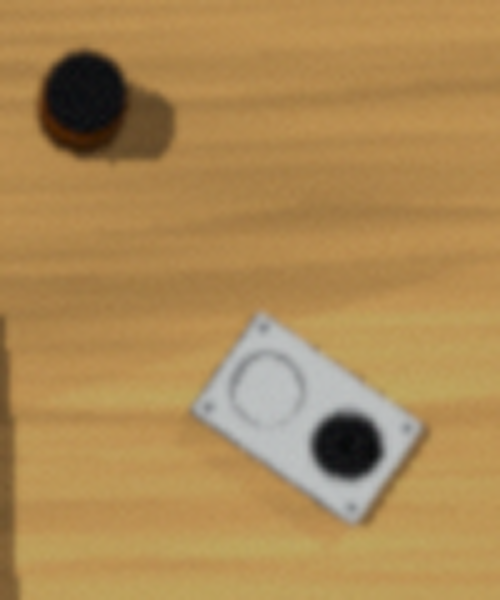

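Run:
```python
from h import *
k=robot.get_calibration("top")
f=lambda x,y,ox,oy,z: px2w(k,[(x+.5)/5-.5+ox,(y+.5)/5-.5+oy],z)
for n,x,y,z in [("TL",237,62,.149),("TR",652,45,.149),("BL",243,393,.149),("BR",662,380,.149),("barL",335,469,.138),("barR",580,459,.138),("an",62,460,.022),("a1",30,433,.022),("a2",123,397,.022),("a3",155,488,.0),("a4",62,522,.022)]:
    print(n,f(x,y,100,165,z).round(4))
for n,x,y,z in [("jar",85,92,.075),("casttop",346,443,.014),("cavempty",267,388,.025),("castdisc",346,446,.027),("m1",262,313,.025),("m2",191,409,.025),("m3",358,523,.025),("m4",427,428,.025)]:
    print(n,f(x,y,255,120,z).round(4))
```

```text
TL [0.6687 0.3063 0.149 ]
TR [0.6722 0.0571 0.149 ]
BL [0.4718 0.304  0.149 ]
BR [0.4737 0.0555 0.149 ]
barL [0.4247 0.2525 0.138 ]
barR [0.4274 0.1061 0.138 ]
an [0.4206 0.4646 0.022 ]
a1 [0.4388 0.486  0.022 ]
a2 [0.4612 0.4236 0.022 ]
a3 [0.398  0.4103 0.    ]
a4 [0.3799 0.4646 0.022 ]
jar [ 0.7914 -0.0731  0.075 ]
casttop [ 0.5635 -0.2422  0.014 ]
cavempty [ 0.6009 -0.1896  0.025 ]
castdisc [ 0.5614 -0.2397  0.027 ]
m1 [ 0.6507 -0.1881  0.025 ]
m2 [ 0.5884 -0.1392  0.025 ]
m3 [ 0.5108 -0.246   0.025 ]
m4 [ 0.5719 -0.2935  0.025 ]
```

```bash
cat >> h.py <<'E'
from scipy.spatial.transform import Rotation as Ro
def tool():
    o=robot.observe(); R=Ro.from_euler("xyz",o["tool_rot"]).as_matrix(); return o,np.array(o["tool_pos"]),R
H=np.array([.6716,.1816,.09])
def barp(a):
    yaw=.011; d=.245*np.cos(a)-.048*np.sin(a)
    return H+np.array([-d*np.cos(yaw),-d*np.sin(yaw),.245*np.sin(a)+.048*np.cos(a)])
def st():
    o,p,R=tool(); print("t",round(o["time"],2),"p",p.round(4),"open",round(o["opening"],4),"F",np.round(o["contact_force"],2),"\nR\n",R.round(3),"\nq",np.round(o["qpos"],3)); return p,R
E
python3 - <<'E'
from h import *
p,R=st()
for a in(0,.6,.75,1.0,1.3):print(a,barp(a))
E
```

```text
t 1.65 p [0.198  0.4862 0.1912] open 0.0919 F [0.31 0.1  0.14] 
R
 [[ 0.     0.377  0.926]
 [ 0.     0.926 -0.377]
 [-1.     0.     0.   ]] 
q [ 1.038  0.342  1.524 -0.     1.275 -0.146]
0 [0.42661482 0.17890505 0.138     ]
0.6 [0.49650621 0.17967389 0.26795352]
0.75 [0.52506375 0.17998804 0.29212256]
1.0 [0.57962211 0.1805882  0.3220949 ]
1.3 [0.65231475 0.18138785 0.3389117 ]
```

```bash
cat >> h.py <<'E'
def plan(target,yaw_deg,n,op,pts=None):
    """rows to target; yaw of tool y axis in world (mod 180)"""
    o,p,R=tool(); cur=np.degrees(np.arctan2(R[1,1],R[0,1])); dy=(yaw_deg-cur+90)%180-90
    if pts is None: pts=[p+(np.array(target)-p)*(i+1)/n for i in range(n)]
    prev=p; rows=[]
    for i,q in enumerate(pts):
        Rz=Ro.from_euler("z",dy*i/len(pts),degrees=True).as_matrix()
        d=(Rz@R).T@(np.array(q)-prev); prev=np.array(q)
        rows.append([round(float(x),3) for x in d]+[round(-dy/len(pts),1),op])
    print("cur yaw",cur.round(1),"dist",np.linalg.norm(np.array(pts[-1])-p).round(4)); print(json.dumps(rows))
E
python3 - <<'E'
from h import *
plan([.4266,.179,.19],0.6,10,1)
E
```

```text
cur yaw 67.8 dist 0.3829
[[0.0, -0.02, 0.033, 6.7, 1], [0.0, -0.016, 0.035, 6.7, 1], [0.0, -0.012, 0.036, 6.7, 1], [0.0, -0.007, 0.038, 6.7, 1], [0.0, -0.003, 0.038, 6.7, 1], [0.0, 0.002, 0.038, 6.7, 1], [0.0, 0.006, 0.038, 6.7, 1], [0.0, 0.01, 0.037, 6.7, 1], [0.0, 0.015, 0.035, 6.7, 1], [0.0, 0.019, 0.033, 6.7, 1]]
```

>>> {"fn": "play_rows", "kwargs": {"moves": [[[0.0, -0.02, 0.033, 6.7, 1], [0.0, -0.016, 0.035, 6.7, 1], [0.0, -0.012, 0.036, 6.7, 1], [0.0, -0.007, 0.038, 6.7, 1], [0.0, -0.003, 0.038, 6.7, 1], [0.0, 0.002, 0.038, 6.7, 1], [0.0, 0.006, 0.038, 6.7, 1], [0.0, 0.01, 0.037, 6.7, 1], [0.0, 0.015, 0.035, 6.7, 1], [0.0, 0.019, 0.033, 6.7, 1]]]}}

```text
time: 2.65
tool_pos: [0.4279, 0.1684, 0.1915]
tool_rot: [2.42, 1.566, 0.827]
contact_force: [1.2, 0.9, -0.3]
opening: 0.0919
```

Run:
```python
from h import *
st(); plan([.4266,.179,.19],0.6,4,1); snap("wrist","w1"); snap("scene","s1")
k=robot.get_calibration("wrist");print(w2px(k,[.4266,.249,.138]),w2px(k,[.4266,.109,.138]))
print(robot.spot_in("wrist","bar"))
```

```text
t 2.65 p [0.4279 0.1684 0.1915] open 0.0919 F [ 1.17  0.9  -0.28] 
R
 [[ 0.003  1.    -0.022]
 [ 0.003 -0.022 -1.   ]
 [-1.     0.003 -0.003]] 
q [0.206 0.22  1.695 0.003 1.223 0.227]
cur yaw -1.3 dist 0.0108
[[0.0, -0.0, -0.003, -0.5, 1], [0.0, -0.0, -0.003, -0.5, 1], [0.0, -0.0, -0.003, -0.5, 1], [0.0, -0.0, -0.003, -0.5, 1]]
[243.58719656  93.6611101 ] [248.69464723 262.67705555]
[{'point': [394.5, 126.2], 'score': 0.83}]
```

View pics/w1.png

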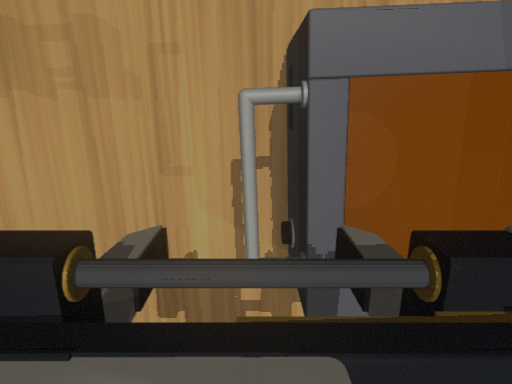

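>>> {"fn": "play_rows", "kwargs": {"moves": [[[0, 0, -0.003, -0.5, -0.4], [0, 0, -0.003, -0.5, -0.4], [0, -0.001, -0.003, -0.5, -0.4], [0, 0, -0.001, -0.4, -0.4], [0, 0, 0, 0, -0.4], [0, 0, 0, 0, -0.4], [0, 0, 0, 0, -0.4], [0.01, 0, 0, 0, -0.4], [0.01, 0, 0, 0, -0.4], [0.01, 0, 0, 0, -0.4]]], "grip_force": 25}}

```text
time: 3.8
tool_pos: [0.4249, 0.1836, 0.1601]
tool_rot: [2.387, 1.565, 0.842]
contact_force: [0.2, 0.7, -0.5]
opening: 0.0277
```

Run:
```python
from h import *
st(); snap("wrist","w2")
k=robot.get_calibration("wrist");print(w2px(k,[.4266,.249,.138]))
```

```text
t 3.8 p [0.4249 0.1836 0.1601] open 0.0277 F [ 0.15  0.66 -0.51] 
R
 [[ 0.004  1.     0.026]
 [ 0.005  0.026 -1.   ]
 [-1.     0.004 -0.005]] 
q [0.239 0.255 1.74  0.004 1.141 0.212]
[257.21729748 117.79784996]
```

View pics/w2.png

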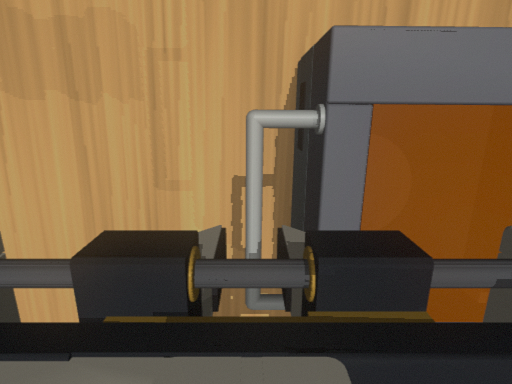

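>>> {"fn": "play_rows", "kwargs": {"moves": [[[0.01, 0.001, 0, 0, -0.4], [0.01, 0, 0, 0, -0.4], [0.01, 0, 0, 0, -0.4], [0.008, 0, 0, 0, -0.4], [0, 0, 0, 0, -0.4], [0, 0, 0, 0, -1], [0, 0, 0, 0, -1], [0, 0, 0, 0, -1], [0, 0, 0, 0, -1], [0, 0, 0, 0, -1]]], "grip_force": 25}}

```text
time: 4.85
tool_pos: [0.4249, 0.1833, 0.1164]
tool_rot: [3.128, 1.567, 1.582]
contact_force: [0.1, -0.3, -0.1]
opening: 0.0006
```

Run:
```python
from h import *
st(); snap("wrist","w3")
```

```text
t 4.85 p [0.4249 0.1833 0.1164] open 0.0006 F [ 0.13 -0.29 -0.09] 
R
 [[-0.     1.     0.025]
 [ 0.004  0.025 -1.   ]
 [-1.     0.    -0.004]] 
q [0.239 0.31  1.801 0.004 1.03  0.212]
```

View pics/w3.png

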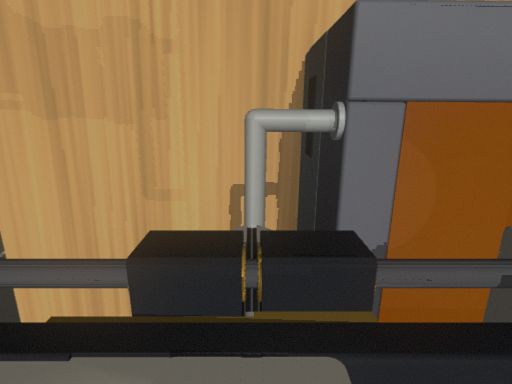

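Run:
```python
from h import *
k=robot.get_calibration("wrist");V=k["view"];print(V, -V[:3,:3].T@V[:3,3])
for z in(.09,.10,.11,.12,.13,.138,.15):print(z,w2px(k,[.4266,.249,z]),px2w(k,[254,118],z))
kt=robot.get_calibration("top")
for z in(.1,.12,.138): print(px2w(kt,[ (335.5)/5-.5+100,(469.5)/5-.5+165],z))
snap("top","t3",(90,150,260,290),4); snap("scene","s3",(200,100,380,240),4)
```

```text
[[ 0.99969307  0.02473032 -0.00147575 -0.42971058]
 [-0.0242484   0.96452502 -0.26287544 -0.15358666]
 [-0.0050776   0.26283054  0.96482865 -0.36395188]
 [ 0.          0.          0.          1.        ]] [0.42400646 0.25442273 0.31014289]
0.09 [255.36021968 117.45848549] [0.42568171 0.248618   0.09      ]
0.1 [255.53029773 117.85211264] [0.42560561 0.24888168 0.1       ]
0.11 [255.71724579 118.28478356] [0.42552951 0.24914536 0.11      ]
0.12 [255.92370481 118.7626105 ] [0.42545342 0.24940904 0.12      ]
0.13 [256.15289739 119.29305178] [0.42537732 0.24967272 0.13      ]
0.138 [256.35525912 119.76139599] [0.42531644 0.24988366 0.138     ]
0.15 [256.69636102 120.55083922] [0.42522512 0.25020008 0.15      ]
[0.42012688 0.26231098 0.1       ]
[0.42253383 0.25715783 0.12      ]
[0.42470009 0.25251999 0.138     ]
```

View pics/s3.png

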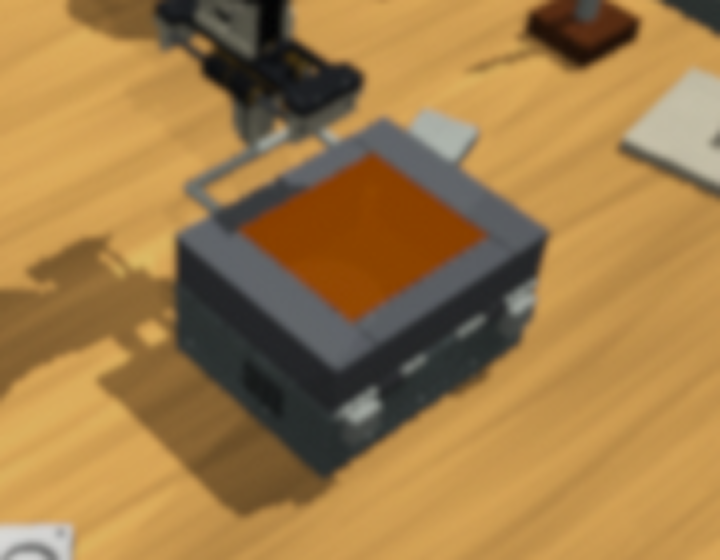

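View pics/t3.png

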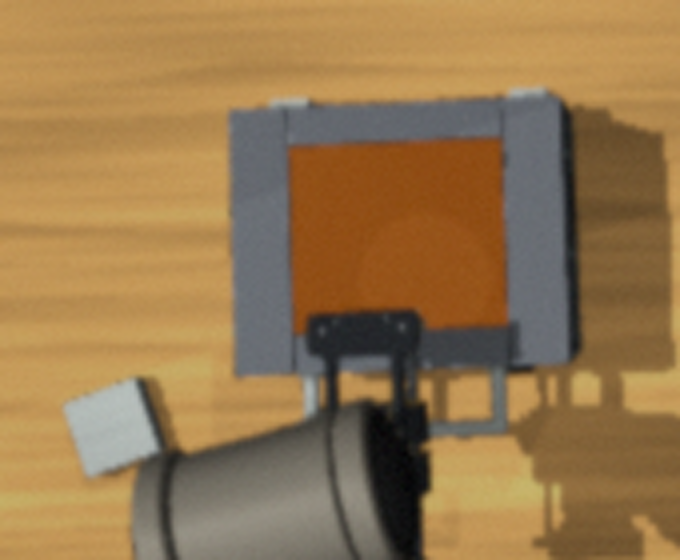

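Run:
```python
from h import *
k=robot.get_calibration("wrist");o,p,R=tool()
print("TCP px",w2px(k,p),"grasp",w2px(k,p+[0,0,.019]), "tip edges",w2px(k,p+R@[0,0,.0095]),w2px(k,p+R@[0,0,-.0095]))
for z in (.09,.1,.11,.12,.13,.138):
  a=w2px(k,[.4256-.006,.22,z]);b=w2px(k,[.4256+.006,.22,z]);print(z,a,b,(b-a)[0])
im=cv2.imread("pics/w3.png")
g=im[180:186].mean(axis=(0));print([(i,g[i].astype(int).tolist()) for i in range(236,274,1)])
cv2.imwrite("pics/w3z.png",cv2.resize(im[200:340,180:330],None,fx=4,fy=4,interpolation=cv2.INTER_CUBIC))
# known-scale check
im1=cv2.imread("pics/w1.png");cv2.imwrite("pics/w1z.png",cv2.resize(im1[70:220,200:330],None,fx=4,fy=4,interpolation=cv2.INTER_CUBIC))
```

```text
TCP px [250.39493284 221.42052241] grasp [250.24948227 232.41255372] tip edges [250.41004393 234.87563579] [250.37944525 207.63015958]
0.09 [244.49082861 159.42349067] [261.47620539 159.84591629] 16.98537677831004
0.1 [244.15389168 161.71780387] [261.91353768 162.15886943] 17.759646000744084
0.11 [243.78476432 164.23131214] [262.3926403  164.69273653] 18.607875973648135
0.12 [243.37860199 166.99700364] [262.91979769 167.48075463] 19.54119569906976
0.13 [242.92953666 170.05483558] [263.50262154 170.56318027] 20.573084884250534
0.138 [242.5346246  172.74392024] [264.01514705 173.27381364] 21.480522451551224
[(236, [79, 127, 164]), (237, [78, 126, 163]), (238, [77, 123, 161]), (239, [77, 123, 159]), (240, [79, 126, 163]), (241, [79, 126, 163]), (242, [80, 128, 165]), (243, [80, 125, 159]), (244, [79, 108, 132]), (245, [89, 97, 101]), (246, [104, 109, 111]), (247, [112, 119, 121]), (248, [121, 128, 128]), (249, [129, 135, 137]), (250, [136, 144, 143]), (251, [142, 149, 149]), (252, [149, 155, 155]), (253, [149, 157, 156]), (254, [145, 152, 151]), (255, [144, 150, 149]), (256, [143, 149, 148]), (257, [140, 145, 146]), (258, [137, 144, 143]), (259, [133, 140, 139]), (260, [129, 135, 135]), (261, [123, 128, 129]), (262, [116, 121, 122]), (263, [107, 112, 113]), (264, [94, 100, 102]), (265, [78, 94, 105]), (266, [68, 104, 134]), (267, [65, 105, 137]), (268, [65, 104, 135]), (269, [66, 104, 135]), (270, [67, 105, 136]), (271, [66, 105, 135]), (272, [68, 106, 137]), (273, [67, 106, 138])]
```

View pics/w3z.png

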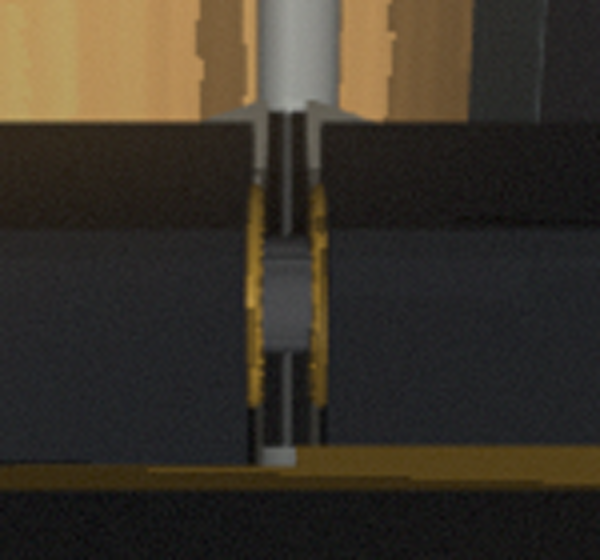

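>>> {"fn": "play_rows", "kwargs": {"moves": [[[0, 0, 0, 0, -0.4], [0, 0, 0, 0, -0.4], [0, 0, 0, 0, -0.4], [0, 0.001, 0, 0, -0.4], [0.005, 0, 0, 0, -0.4], [0.005, 0, 0, 0, -0.4], [0, 0, 0, 0, -0.9], [0, 0, 0, 0, -1], [0, 0, 0, 0, -1], [0, 0, 0, 0, -1]]], "grip_force": 25}}

```text
time: 6.0
tool_pos: [0.4265, 0.1833, 0.1051]
tool_rot: [2.913, 1.567, 1.367]
contact_force: [-0.3, -0.1, -0.1]
opening: 0.0076
```

Run:
```python
from h import *
st(); snap("wrist","w4",(150,150,360,320),3); snap("scene","s4",(220,90,340,180),6)
```

```text
t 6.0 p [0.4265 0.1833 0.1051] open 0.0076 F [-0.28 -0.12 -0.07] 
R
 [[ 0.001  1.     0.025]
 [ 0.003  0.025 -1.   ]
 [-1.     0.001 -0.003]] 
q [0.238 0.326 1.813 0.004 1.001 0.211]
```

View pics/w4.png

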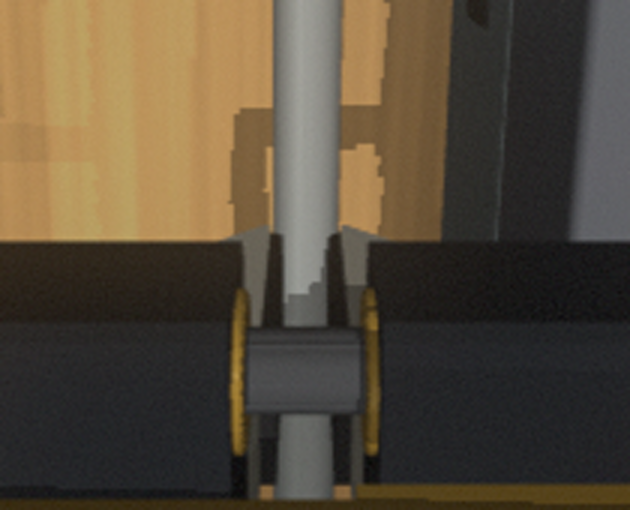

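View pics/s4.png

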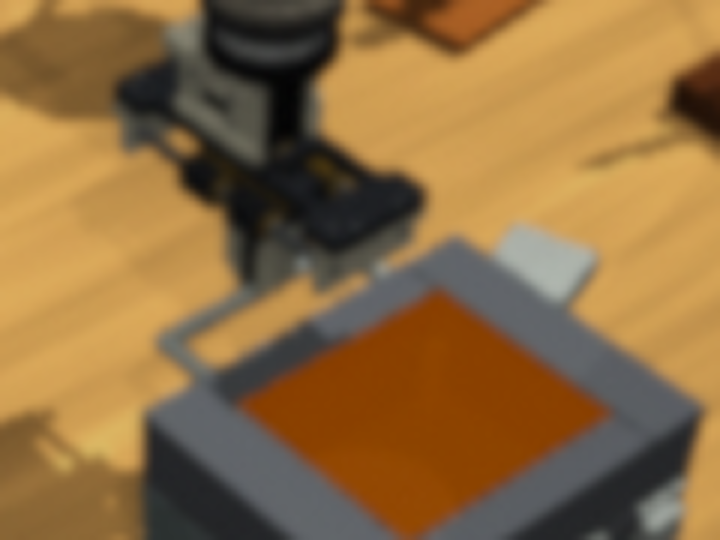

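Run:
```python
from h import *
st()
```

```text
t 6.1 p [0.4265 0.1833 0.1051] open 0.0079 F [-0.14 -0.55 -1.61] 
R
 [[ 0.001  1.     0.025]
 [ 0.003  0.025 -1.   ]
 [-1.     0.001 -0.003]] 
q [0.238 0.326 1.813 0.004 1.001 0.211]
```

Run:
```python
from h import *
k=robot.get_calibration("wrist");o,p,R=tool()
T=np.eye(4);T[:3,:3]=R;T[:3,3]=p
CT=k["view"]@T   # cam from tool
print("cam from tool\n",CT.round(4))
R1=Ro.from_euler("xyz",[2.42,1.566,.827]).as_matrix();T1=np.eye(4);T1[:3,:3]=R1;T1[:3,3]=[.4279,.1684,.1915]
k1=dict(mtx=k["mtx"],view=CT@np.linalg.inv(T1))
for z in(.09,.1,.12,.138,.15):
    print(z,px2w(k1,[247,97],z).round(4))
    a=w2px(k1,[.4266-.006,.22,z]);b=w2px(k1,[.4266+.006,.22,z]);print((b-a)[0], px2w(k1,[305,94],z).round(4))
im=cv2.imread("pics/w1.png")
for r in(150,): print([(i,im[r,i].tolist()) for i in range(238,264)])
```

```text
cam from tool
 [[ 1.500e-03  1.000e+00  4.000e-04 -6.000e-04]
 [ 2.663e-01 -1.000e-04 -9.639e-01 -1.770e-02]
 [-9.639e-01  1.500e-03 -2.663e-01 -2.057e-01]
 [ 0.000e+00  0.000e+00  0.000e+00  1.000e+00]]
0.09 [0.4266 0.2501 0.09  ]
12.960299069009778 [0.4788 0.2515 0.09  ]
0.1 [0.4268 0.2497 0.1   ]
13.406260156521057 [0.4771 0.2511 0.1   ]
0.12 [0.427 0.249 0.12 ]
14.397059568250086 [0.4738 0.2503 0.12  ]
0.138 [0.4272 0.2484 0.138 ]
15.42291730230869 [0.4708 0.2495 0.138 ]
0.15 [0.4273 0.2479 0.15  ]
16.192092093079737 [0.4688 0.2491 0.15  ]
[(238, [77, 124, 161]), (239, [72, 117, 150]), (240, [69, 92, 110]), (241, [85, 91, 94]), (242, [100, 107, 107]), (243, [113, 120, 120]), (244, [124, 133, 132]), (245, [132, 139, 138]), (246, [137, 145, 144]), (247, [136, 141, 140]), (248, [136, 143, 141]), (249, [133, 141, 140]), (250, [131, 137, 136]), (251, [125, 131, 130]), (252, [119, 125, 124]), (253, [110, 115, 116]), (254, [96, 101, 101]), (255, [79, 96, 110]), (256, [73, 114, 147]), (257, [73, 114, 148]), (258, [74, 116, 149]), (259, [73, 117, 151]), (260, [74, 118, 155]), (261, [74, 119, 155]), (262, [73, 118, 153]), (263, [72, 118, 154])]
```

View pics/w1z.png

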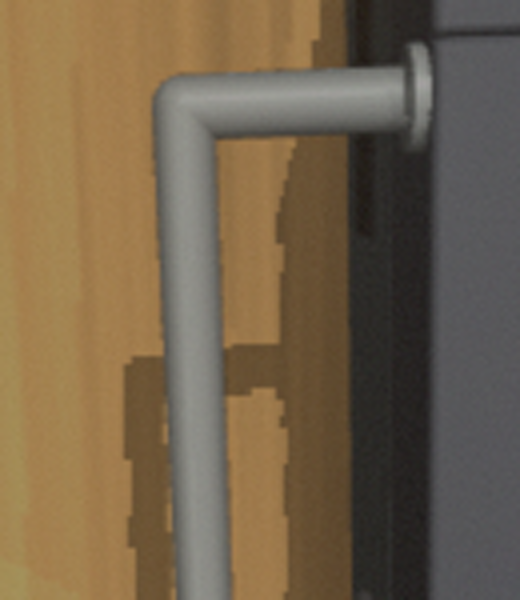

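>>> {"fn": "play_rows", "kwargs": {"moves": [[[-0.002, 0, 0, 0, -0.4], [0, 0, 0, 0, -0.4], [0, 0, 0, 0, -0.4], [0, 0, 0, 0, -0.4], [0.008, 0, 0, 0, -0.4], [0.008, 0, 0, 0, -0.4], [0.007, 0, 0, 0, -0.4], [0, 0, 0, 0, -0.4], [0, 0, 0, 0, -0.4], [0, 0, 0, 0, -0.4]]], "grip_force": 25}}

```text
time: 7.1
tool_pos: [0.4255, 0.1833, 0.0817]
tool_rot: [-2.693, 1.567, 2.044]
contact_force: [0.9, -0.5, -0.1]
opening: 0.0276
```

Run:
```python
from h import *
st(); snap("wrist","w5",(150,150,360,320),3); snap("scene","s5",(220,90,340,180),6)
```

```text
t 7.1 p [0.4255 0.1833 0.0817] open 0.0276 F [ 0.87 -0.47 -0.08] 
R
 [[-0.002  1.     0.025]
 [ 0.003  0.025 -1.   ]
 [-1.    -0.002 -0.003]] 
q [0.238 0.359 1.843 0.004 0.941 0.211]
```

View pics/w5.png

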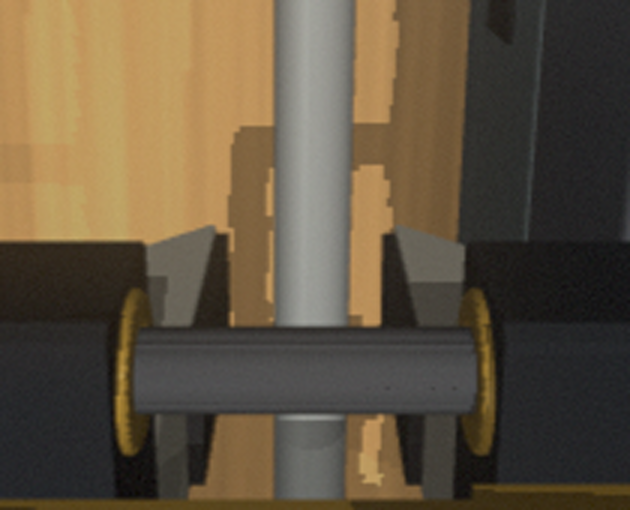

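View pics/s5.png

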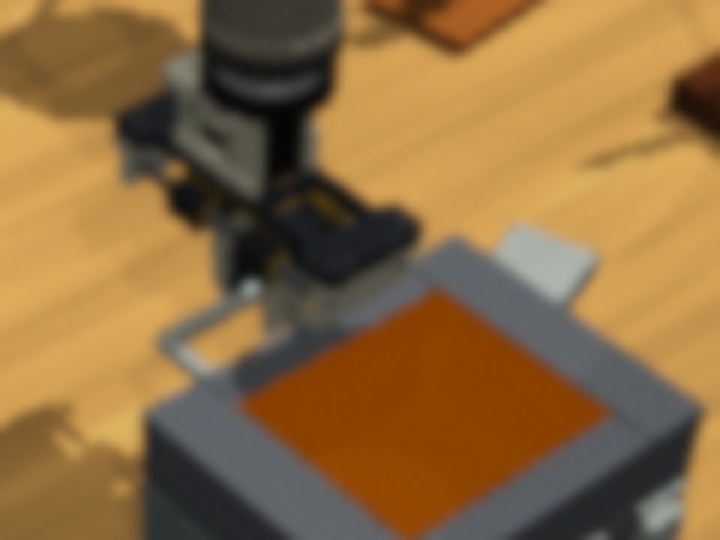

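Fingers now straddle the bar (bar between pads at crop columns 275–350, fingers at 225 and 385). The true fingertips are about 37 mm short of the reported TCP. Closing.

>>> {"fn": "play_rows", "kwargs": {"moves": [[[0, 0, 0, 0, -1], [0, 0, 0, 0, -1], [0, 0, 0, 0, -1], [0, 0, 0, 0, -1], [0, 0, 0, 0, -1], [0, 0, 0, 0, -1], [-0.006, 0, 0, 0, -1], [-0.01, 0, 0, 0, -1], [-0.012, 0.001, 0, 0, -1], [0, 0, 0, 0, -1]]], "grip_force": 25}}

```text
time: 8.2
tool_pos: [0.4356, 0.1836, 0.1129]
tool_rot: [1.844, 1.553, 0.298]
contact_force: [-4.1, 0.3, -0.8]
opening: 0.0113
```

```bash
cat >> h.py <<'E'
from scipy.optimize import minimize_scalar
OFF=None
def hood_a(off):
    o,p,R=tool(); q=p+np.array(off)
    r=minimize_scalar(lambda a:np.hypot(*(barp(a)-q)[[0,2]]),bounds=(-.1,1.35),method="bounded"); return r.x,r.fun
E
python3 - <<'E'
from h import *
st(); print(hood_a([.001,0,.0563]))
snap("scene","s6",(220,90,340,180),6)
E
```

```text
t 8.2 p [0.4356 0.1836 0.1129] open 0.0113 F [-4.05  0.34 -0.8 ] 
R
 [[ 0.017  1.     0.024]
 [ 0.005  0.024 -1.   ]
 [-1.     0.017 -0.005]] 
q [2.360e-01 3.210e-01 1.795e+00 1.000e-03 1.007e+00 2.110e-01]
(np.float64(0.13153875764651954), np.float64(0.0016808424815645845))
```

View pics/s6.png

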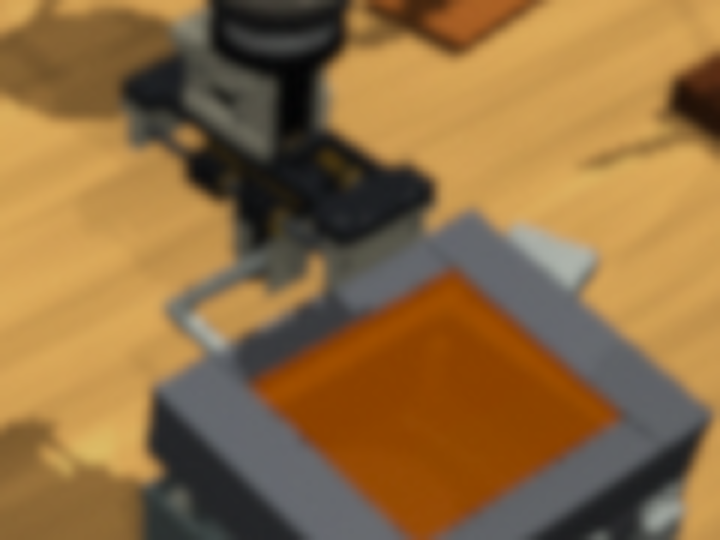

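```bash
cat >> h.py <<'E'
def arc(a1,n,op=-1,off=(.001,0,.0563)):
    o,p,R=tool(); a0,e=hood_a(off); print("a0",a0,"err",e)
    # differential path from the current pose
    pts=[p+barp(a0+(a1-a0)*(i+1)/n)-barp(a0) for i in range(n)]
    plan(None,np.degrees(np.arctan2(R[1,1],R[0,1])),n,op,pts)
E
python3 - <<'E'
from h import *
arc(.75,10)
E
```

```text
a0 0.12801935375747542 err 0.001599799313464412
cur yaw 1.4 dist 0.1528
[[-0.014, 0.006, 0.0, -0.0, -1], [-0.014, 0.006, 0.0, -0.0, -1], [-0.014, 0.007, 0.0, -0.0, -1], [-0.013, 0.008, 0.0, -0.0, -1], [-0.013, 0.009, 0.0, -0.0, -1], [-0.012, 0.01, 0.0, -0.0, -1], [-0.011, 0.01, 0.0, -0.0, -1], [-0.011, 0.011, 0.0, -0.0, -1], [-0.01, 0.012, 0.0, -0.0, -1], [-0.009, 0.012, 0.0, -0.0, -1]]
```

>>> {"fn": "play_rows", "kwargs": {"moves": [[[-0.014, 0.006, 0, 0, -1], [-0.014, 0.006, 0, 0, -1], [-0.014, 0.007, 0, 0, -1], [-0.013, 0.008, 0, 0, -1], [-0.013, 0.009, 0, 0, -1], [-0.012, 0.01, 0, 0, -1], [-0.011, 0.01, 0, 0, -1], [-0.011, 0.011, 0, 0, -1], [-0.01, 0.012, 0, 0, -1], [-0.009, 0.012, 0, 0, -1]]]}}

```text
time: 9.25
tool_pos: [0.5089, 0.1847, 0.2275]
tool_rot: [-1.585, 1.542, -3.129]
contact_force: [-8.2, -1.6, 7.1]
opening: 0.0109
```

Run:
```python
from h import *
st();arc(1.22,10)
snap("scene","s7",(200,60,360,180),5)
```

```text
t 9.25 p [0.5089 0.1847 0.2275] open 0.0109 F [-8.2  -1.59  7.06] 
R
 [[-0.029  0.999  0.027]
 [-0.     0.027 -1.   ]
 [-1.    -0.029 -0.   ]] 
q [0.203 0.365 1.388 0.005 1.416 0.175]
a0 0.6818635257269113 err 0.0027875670139978696
cur yaw 1.5 dist 0.1327
[[-0.009, 0.01, 0.0, -0.0, -1], [-0.008, 0.011, 0.0, -0.0, -1], [-0.007, 0.011, 0.0, -0.0, -1], [-0.007, 0.012, 0.0, -0.0, -1], [-0.006, 0.012, 0.0, -0.0, -1], [-0.006, 0.012, 0.0, -0.0, -1], [-0.005, 0.013, 0.0, -0.0, -1], [-0.004, 0.013, 0.0, -0.0, -1], [-0.004, 0.013, 0.0, -0.0, -1], [-0.003, 0.013, 0.0, -0.0, -1]]
```

View pics/s7.png

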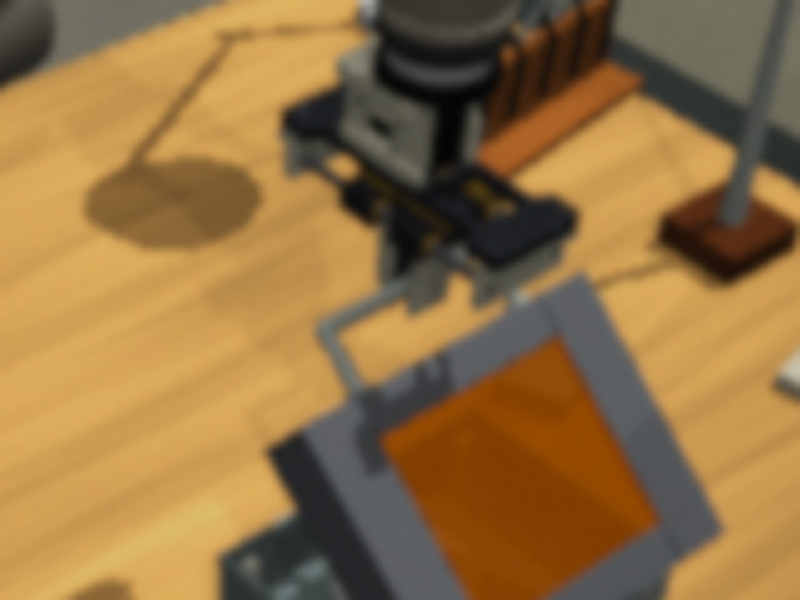

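>>> {"fn": "play_rows", "kwargs": {"moves": [[[-0.009, 0.01, 0, 0, -1], [-0.008, 0.011, 0, 0, -1], [-0.007, 0.011, 0, 0, -1], [-0.007, 0.012, 0, 0, -1], [-0.006, 0.012, 0, 0, -1], [-0.006, 0.012, 0, 0, -1], [-0.005, 0.013, 0, 0, -1], [-0.004, 0.013, 0, 0, -1], [-0.004, 0.013, 0, 0, -1], [-0.003, 0.013, 0, 0, -1]]]}}

```text
time: 10.3
tool_pos: [0.6259, 0.1861, 0.2818]
tool_rot: [-1.47, 1.519, -3.013]
contact_force: [-0.4, -1.7, 2.0]
opening: 0.0109
```

Run:
```python
from h import *
st();arc(1.27,3)
snap("scene","s8",(200,60,360,180),5)
snap("wrist","w8")
```

```text
t 10.3 p [0.6259 0.1861 0.2818] open 0.0109 F [-0.37 -1.69  2.04] 
R
 [[-0.051  0.998  0.027]
 [-0.007  0.027 -1.   ]
 [-0.999 -0.051  0.005]] 
q [0.171 0.596 0.871 0.002 1.726 0.144]
a0 1.1988871153140694 err 0.0024452042992160624
cur yaw 1.5 dist 0.0178
[[-0.001, 0.006, 0.0, -0.0, -1], [-0.001, 0.006, 0.0, -0.0, -1], [-0.001, 0.006, 0.0, -0.0, -1]]
```

View pics/s8.png

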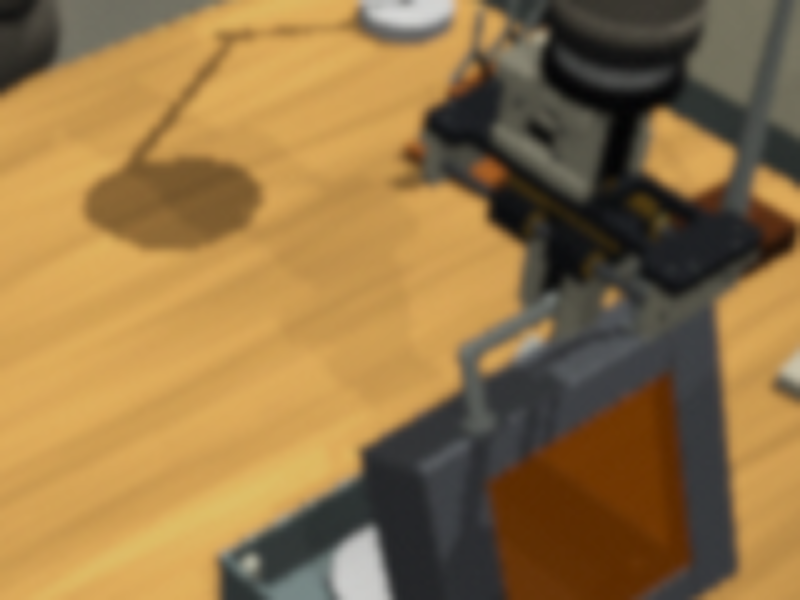

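View pics/w8.png

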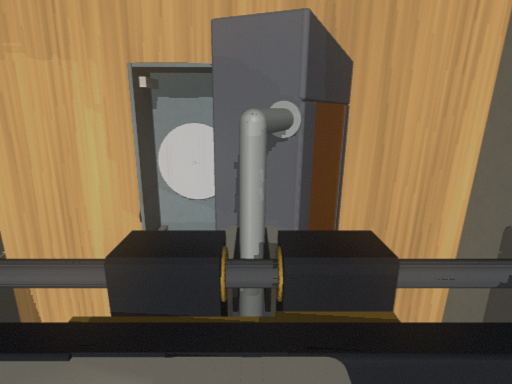

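>>> {"fn": "play_rows", "kwargs": {"moves": [[[-0.001, 0.006, 0, 0, -1], [-0.001, 0.006, 0, 0, -1], [0, 0, 0, 0, 0.5], [0, 0, 0, 0, 0.5], [0, 0, 0, 0, 0.5], [0, 0, 0, 0, 0.5], [-0.015, 0, 0, 0, 0.5], [-0.015, 0, 0, 0, 0.5], [-0.02, 0, 0, 0, 0.5], [-0.02, 0, 0, 0, 0.5]]]}}

```text
time: 11.4
tool_pos: [0.6401, 0.1875, 0.3486]
tool_rot: [-1.477, 1.505, -3.019]
contact_force: [-0.5, 1.0, 0.3]
opening: 0.0679
```

Run:
```python
from h import *
st()
snap("scene","s9",(200,60,360,180),5)
snap("top","t9")
for l in("casting","stub_top","turntable","mould"): print(l,robot.spot_in("top",l)[:1])
st()
```

```text
t 11.4 p [0.6401 0.1875 0.3486] open 0.0679 F [-0.47  0.99  0.27] 
R
 [[-0.065  0.997  0.029]
 [-0.008  0.028 -1.   ]
 [-0.998 -0.065  0.006]] 
q [0.169 0.663 0.576 0.003 1.968 0.141]
casting [{'point': [322.5, 206.2], 'score': 0.64}]
stub_top [{'point': [325.2, 210.5], 'score': 0.45}]
turntable [{'point': [205.4, 197.6], 'score': 0.7}]
mould [{'point': [313.5, 202.8], 'score': 0.57}]
t 11.7 p [0.6404 0.1873 0.3466] open 0.0689 F [-0.55 -0.61 -0.22] 
R
 [[-0.066  0.997  0.028]
 [-0.008  0.028 -1.   ]
 [-0.998 -0.066  0.006]] 
q [0.168 0.663 0.581 0.003 1.964 0.141]
```

View pics/s9.png

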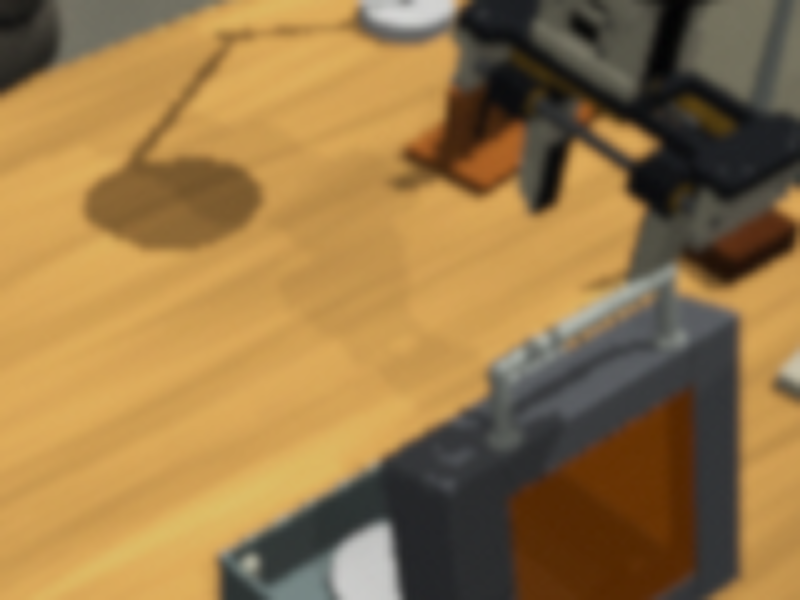

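View pics/t9.png

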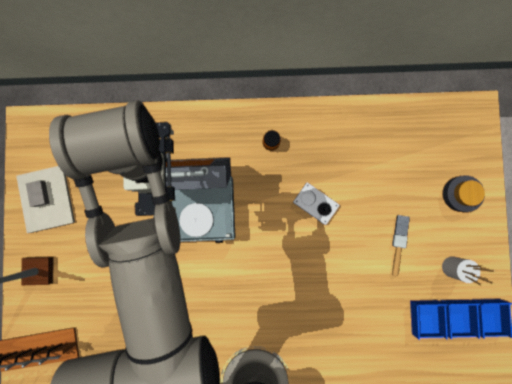

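Run:
```python
from h import *
plan([.60,-.03,.345],45,10,.5)
```

```text
cur yaw 1.6 dist 0.221
[[0.001, -0.005, 0.022, -4.3, 0.5], [0.001, -0.006, 0.021, -4.3, 0.5], [0.001, -0.008, 0.021, -4.3, 0.5], [0.001, -0.009, 0.02, -4.3, 0.5], [0.001, -0.011, 0.019, -4.3, 0.5], [0.001, -0.012, 0.018, -4.3, 0.5], [0.001, -0.014, 0.017, -4.3, 0.5], [0.001, -0.015, 0.016, -4.3, 0.5], [0.001, -0.016, 0.015, -4.3, 0.5], [0.001, -0.017, 0.014, -4.3, 0.5]]
```

>>> {"fn": "play_rows", "kwargs": {"moves": [[[0.0, -0.005, 0.022, -4.5, 0.5], [0.0, -0.006, 0.021, -4.5, 0.5], [0.0, -0.008, 0.021, -4.5, 0.5], [0.001, -0.009, 0.02, -4.5, 0.5], [0.001, -0.011, 0.019, -4.5, 0.5], [0.001, -0.012, 0.018, -4.5, 0.5], [0.001, -0.014, 0.017, -4.5, 0.5], [0.001, -0.015, 0.016, -4.5, 0.5], [0.001, -0.016, 0.015, -4.5, 0.5], [0.001, -0.017, 0.014, -4.5, 0.5]]]}}

```text
time: 12.7
tool_pos: [0.5982, -0.0343, 0.3299]
tool_rot: [-2.34, 1.481, -3.059]
contact_force: [-0.6, 0.2, -0.1]
opening: 0.0688
```

```bash
python3 - <<'E'
s=open('h.py').read()
s=s.replace('''Rz=Ro.from_euler("z",dy*i/len(pts),degrees=True).as_matrix()
        d=(Rz@R).T@''','''Rz=Ro.from_euler("x",-dy*i/len(pts),degrees=True).as_matrix()
        d=(R@Rz).T@''')
open('h.py','w').write(s)
E
python3 - <<'E'
from h import *
p,R=st()
tx=R[:,0]
plan(np.array([.5613,-.2423,.145])+.056*tx,90,10,.5)
E
```

```text
t 12.7 p [ 0.5982 -0.0343  0.3299] open 0.0688 F [-0.56  0.23 -0.1 ] 
R
 [[-0.09   0.656  0.749]
 [-0.007  0.752 -0.659]
 [-0.996 -0.065 -0.063]] 
q [-0.172  0.503  0.905 -0.023  1.821 -1.028]
cur yaw 48.9 dist 0.3211
[[0.024, -0.017, 0.012, -4.1, 0.5], [0.024, -0.018, 0.011, -4.1, 0.5], [0.024, -0.018, 0.01, -4.1, 0.5], [0.024, -0.019, 0.008, -4.1, 0.5], [0.024, -0.02, 0.007, -4.1, 0.5], [0.024, -0.02, 0.005, -4.1, 0.5], [0.024, -0.02, 0.004, -4.1, 0.5], [0.024, -0.021, 0.002, -4.1, 0.5], [0.024, -0.021, 0.001, -4.1, 0.5], [0.024, -0.021, -0.0, -4.1, 0.5]]
```

>>> {"fn": "play_rows", "kwargs": {"moves": [[[0.024, -0.017, 0.012, -4.1, 0.5], [0.024, -0.018, 0.011, -4.1, 0.5], [0.024, -0.018, 0.01, -4.1, 0.5], [0.024, -0.019, 0.008, -4.1, 0.5], [0.024, -0.02, 0.007, -4.1, 0.5], [0.024, -0.02, 0.005, -4.1, 0.5], [0.024, -0.02, 0.004, -4.1, 0.5], [0.024, -0.021, 0.002, -4.1, 0.5], [0.022, -0.021, 0.001, -4.1, 0.5], [0.02, -0.018, 0, -4.1, 0.5]]]}}

```text
time: 13.7
tool_pos: [0.5488, -0.2454, 0.0831]
tool_rot: [3.125, 1.47, -3.13]
contact_force: [0.5, -0.3, 0.3]
opening: 0.0689
```

Run:
```python
from h import *
p,R=st()
tx=R[:,0]
print("tip",p-.037*tx,"grasp",p-.056*tx)
snap("wrist","w10"); snap("scene","s10",(130,180,290,290),5)
k=robot.get_calibration("wrist")
for l in("casting","stub_top"): 
    r=robot.spot_in("wrist",l)
    print(l,r[:2],px2w(k,r[0]["point"],.06 if l!="casting" else .04) if r else 0)
print("pred",w2px(k,[.5613,-.2423,.06]),w2px(k,[.5613,-.2423,.027]))
```

```text
t 13.7 p [ 0.5488 -0.2454  0.0831] open 0.0689 F [ 0.51 -0.33  0.31] 
R
 [[-0.101 -0.028  0.995]
 [-0.001  1.     0.028]
 [-0.995  0.002 -0.101]] 
q [-0.518  0.635  1.35  -0.054  1.244 -2.097]
tip [ 0.5525496  -0.24535339  0.11995609] grasp [ 0.55446711 -0.24533097  0.13885907]
casting [{'point': [256.6, 221.1], 'score': 0.87}] [ 0.5577917  -0.24080074  0.04      ]
stub_top [{'point': [252.3, 216.5], 'score': 0.93}] [ 0.54944607 -0.24451118  0.06      ]
pred [254.94747701 232.42837687] [254.39218748 221.35329157]
```

View pics/w10.png

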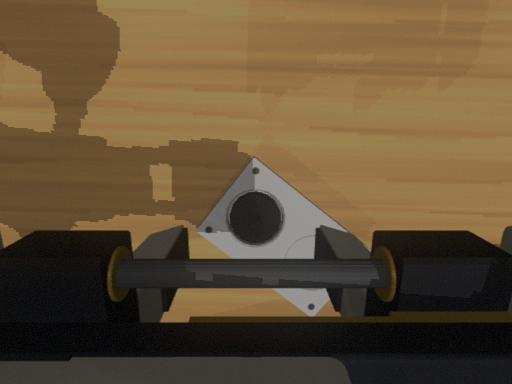

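View pics/s10.png

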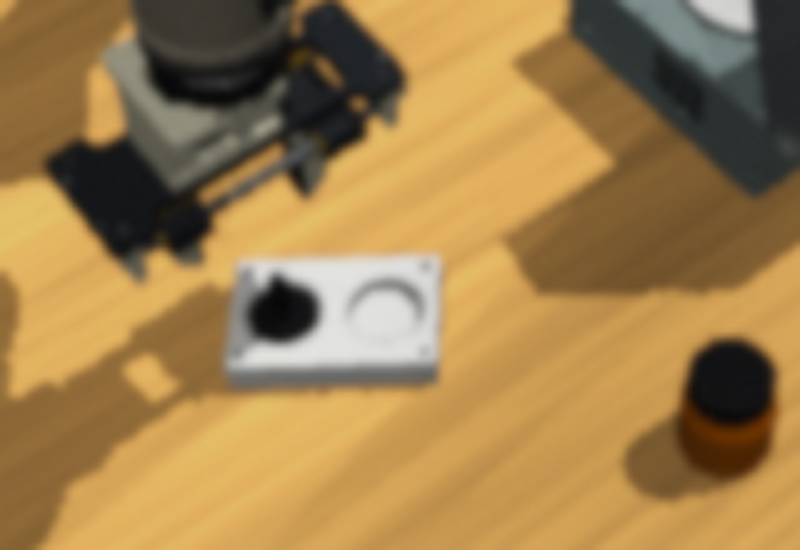

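Run:
```python
from h import *
k=robot.get_calibration("wrist")
im=cv2.imread("pics/w10.png")
g=im.max(axis=2)[150:260,180:330]
m=(g<60).astype(np.uint8);m[75:]=0
n,lab,s,c=cv2.connectedComponentsWithStats(m)
for i in range(1,n):
    if s[i][4]>200: print(s[i],c[i]+[180,150],px2w(k,c[i]+[180,150],.025).round(4))
print("empty cav", px2w(k,[312,263],.025), "corners",[px2w(k,c,.025).round(4) for c in([254,157],[198,231])])
cv2.imwrite("pics/w10z.png",cv2.resize(im[150:270,180:340],None,fx=5,fy=5,interpolation=cv2.INTER_CUBIC)*1)
b=cv2.resize(im[150:270,180:340],None,fx=5,fy=5,interpolation=cv2.INTER_CUBIC)
cv2.imwrite("pics/w10z.png",np.clip(b.astype(int)*3,0,255).astype(np.uint8))
```

```text
[  49   42   52   33 1379] [254.58448151 210.17258883] [ 0.5561 -0.2413  0.025 ]
empty cav [ 0.60201292 -0.19015051  0.025     ] corners [array([ 0.5113, -0.2429,  0.025 ]), array([ 0.5754, -0.2893,  0.025 ])]
```

View pics/w10z.png

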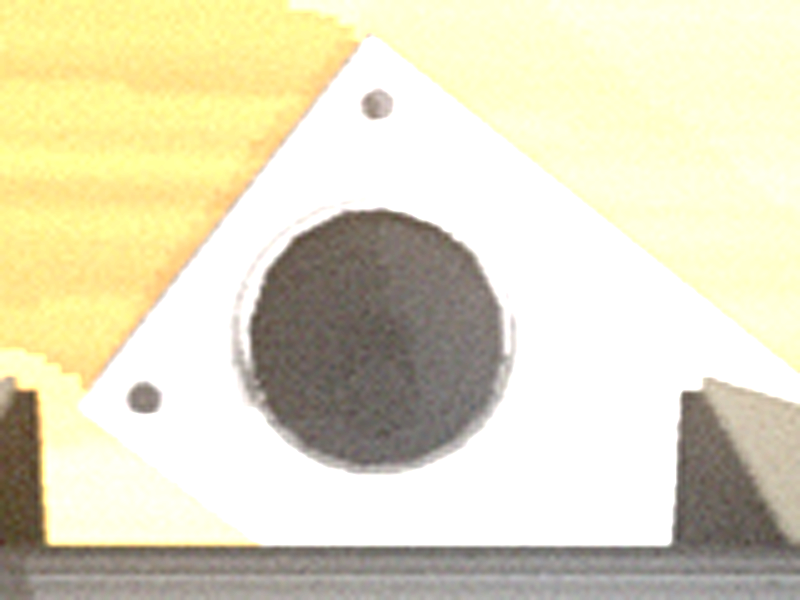

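Run:
```python
from h import *
k=robot.get_calibration("wrist")
c=px2w(k,[255.2,217.0],.027);print(c)
p,R=st();tx=R[:,0]
C=np.array([.5605,-.2405,0])
# grasp point at z .048 (tip .029)
plan(np.array([c[0],c[1],.051])+.056*tx,90,7,.5)
```

```text
[ 0.56149881 -0.24067663  0.027     ]
t 13.9 p [ 0.5497 -0.2445  0.0848] open 0.0692 F [-0.49 -0.75 -0.07] 
R
 [[-0.1   -0.023  0.995]
 [-0.001  1.     0.023]
 [-0.995  0.001 -0.1  ]] 
q [-0.516  0.634  1.347 -0.053  1.248 -2.09 ]
cur yaw 91.3 dist 0.0898
[[0.013, 0.001, 0.002, 0.2, 0.5], [0.013, 0.001, 0.002, 0.2, 0.5], [0.013, 0.001, 0.002, 0.2, 0.5], [0.013, 0.001, 0.002, 0.2, 0.5], [0.013, 0.001, 0.002, 0.2, 0.5], [0.013, 0.001, 0.002, 0.2, 0.5], [0.013, 0.001, 0.002, 0.2, 0.5]]
```

>>> {"fn": "play_rows", "kwargs": {"moves": [[[0.012, 0.001, 0.002, 0, 0.1], [0.012, 0.001, 0.002, 0, 0.1], [0.012, 0.001, 0.002, 0, 0.1], [0.012, 0.001, 0.002, 0, 0.1], [0.012, 0, 0.001, 0, 0.1], [0.008, 0, 0.001, 0, 0.1], [0, 0, 0, 0, 0.1], [0, 0, 0, 0, 0.1], [0, 0, 0, 0, 0.1], [0, 0, 0, 0, 0.1]]]}}

```text
time: 14.9
tool_pos: [0.5556, -0.2368, 0.0129]
tool_rot: [-3.135, 1.475, -3.111]
contact_force: [-0.7, -0.2, -0.1]
opening: 0.0507
```

Run:
```python
from h import *
p,R=st();tx=R[:,0]
print("grasp",p-.056*tx)
plan(np.array([.5615,-.2407,.051])+.056*tx,90,3,.1)
snap("wrist","w11",(150,130,360,270),3); snap("scene","s11",(150,190,250,280),6)
```

```text
t 14.9 p [ 0.5556 -0.2368  0.0129] open 0.0507 F [-0.67 -0.25 -0.1 ] 
R
 [[-0.096 -0.024  0.995]
 [-0.003  1.     0.024]
 [-0.995 -0.001 -0.096]] 
q [-0.501  0.716  1.41  -0.055  1.099 -2.069]
grasp [ 0.56095343 -0.23661063  0.06862195]
cur yaw 91.4 dist 0.0181
[[0.006, -0.001, 0.001, 0.5, 0.1], [0.006, -0.001, 0.001, 0.5, 0.1], [0.006, -0.001, 0.001, 0.5, 0.1]]
```

View pics/w11.png

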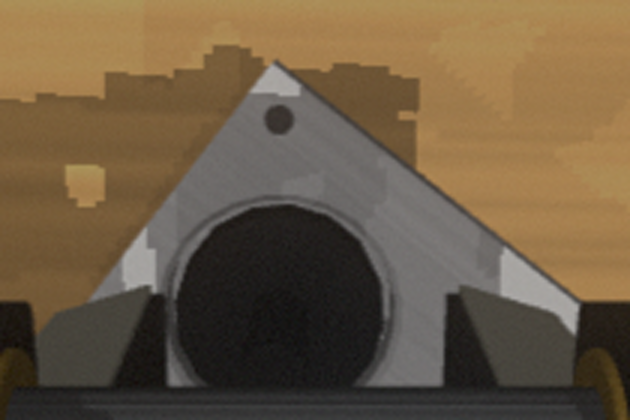

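View pics/s11.png

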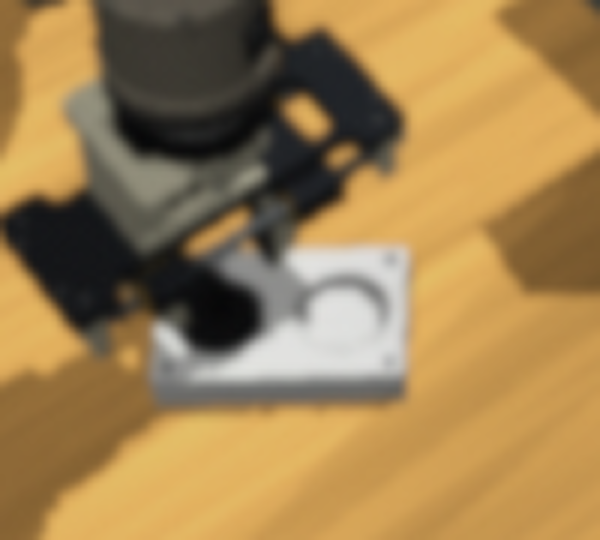

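>>> {"fn": "play_rows", "kwargs": {"moves": [[[0.006, -0.002, 0.001, 0, 0.1], [0.006, -0.001, 0.001, 0, 0.1], [0.004, -0.001, 0, 0, 0.1], [0, 0, 0, 0, -0.3], [0, 0, 0, 0, -1], [0, 0, 0, 0, -1], [0, 0, 0, 0, -1], [0, 0, 0, 0, -1], [0, 0, 0, 0, -1], [0, 0, 0, 0, -1]]], "grip_force": 15}}

```text
time: 16.0
tool_pos: [0.5564, -0.2414, -0.004]
tool_rot: [-3.128, 1.476, -3.104]
contact_force: [-0.4, -0.2, -0.3]
opening: 0.0114
```

Run:
```python
from h import *
p,R=st();tx=R[:,0]
print("grasp",p-.056*tx)
snap("scene","s12",(150,190,250,280),6)
snap("wrist","w12",(150,130,360,330),3)
```

```text
t 16.0 p [ 0.5564 -0.2414 -0.004 ] open 0.0114 F [-0.35 -0.19 -0.3 ] 
R
 [[-0.095 -0.024  0.995]
 [-0.004  1.     0.023]
 [-0.995 -0.001 -0.095]] 
q [-0.507  0.741  1.415 -0.056  1.068 -2.072]
grasp [ 0.56176581 -0.2412312   0.05172256]
```

View pics/s12.png

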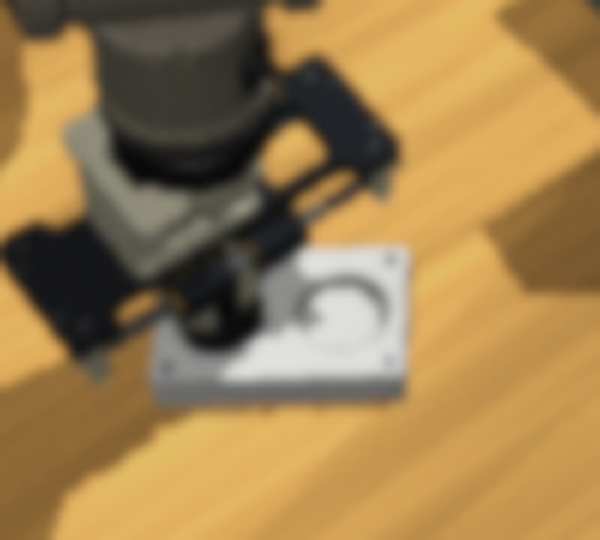

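View pics/w12.png

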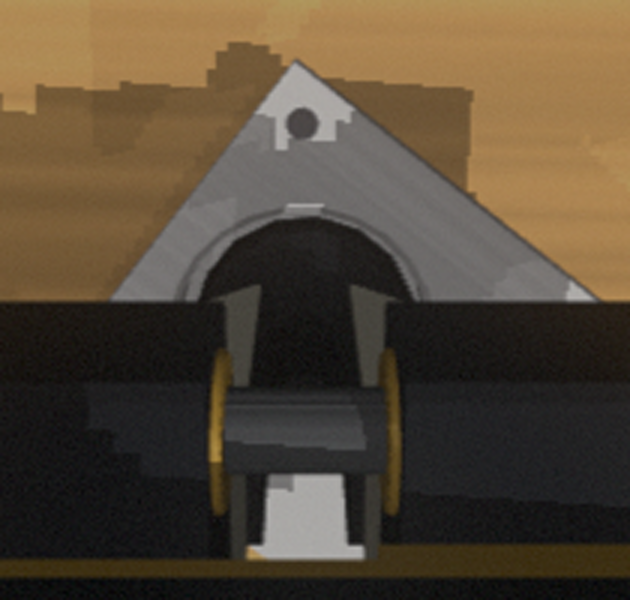

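>>> {"fn": "play_rows", "kwargs": {"moves": [[[-0.004, 0, 0, 0, -1], [-0.008, 0, -0.001, 0, -1], [-0.012, 0, -0.001, 0, -1], [-0.015, 0, -0.001, 0, -1], [-0.015, 0, -0.001, 0, -1], [-0.015, 0, -0.001, 0, -1], [-0.015, 0, -0.001, 0, -1], [-0.015, 0, -0.001, 0, -1], [-0.015, 0, -0.001, 0, -1], [-0.015, 0, -0.001, 0, -1]]]}}

```text
time: 17.1
tool_pos: [0.5598, -0.2411, 0.1374]
tool_rot: [-3.114, 1.478, -3.09]
contact_force: [0.6, 0.2, -0.5]
opening: 0.0116
```

Run:
```python
from h import *
p,R=st();tx=R[:,0]
k=robot.get_calibration("top")
snap("scene","s13",(130,120,350,285),3.6)
snap("top","t13")
im=cv2.imread("pics/t13.png")
cv2.imwrite("pics/t13z.png",cv2.resize(im[140:260,130:260],None,fx=5,fy=5,interpolation=cv2.INTER_CUBIC))
print(robot.spot_in("top","turntable"))
```

```text
t 17.1 p [ 0.5598 -0.2411  0.1374] open 0.0116 F [ 0.63  0.23 -0.49] 
R
 [[-0.093 -0.024  0.995]
 [-0.005  1.     0.023]
 [-0.996 -0.003 -0.093]] 
q [-0.504  0.595  1.264 -0.05   1.361 -2.086]
[{'point': [189.8, 201.1], 'score': 0.96}]
```

View pics/s13.png

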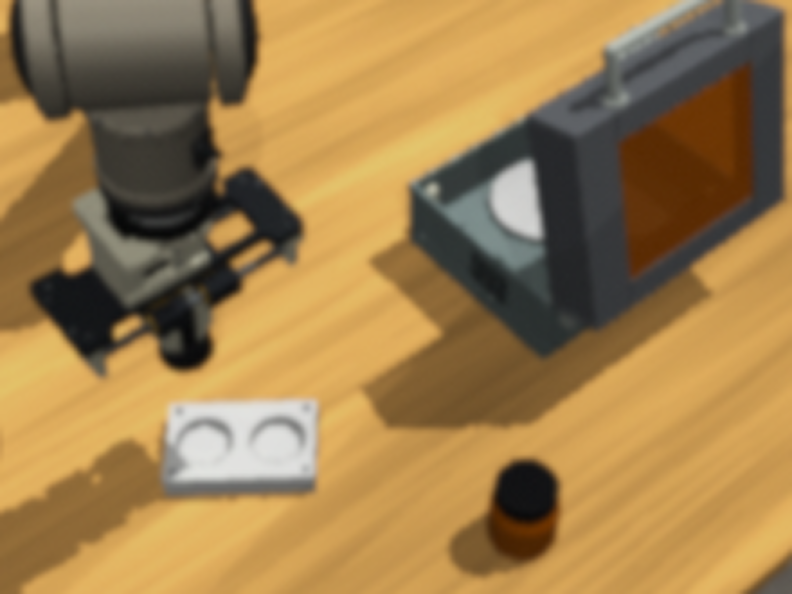

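View pics/t13z.png

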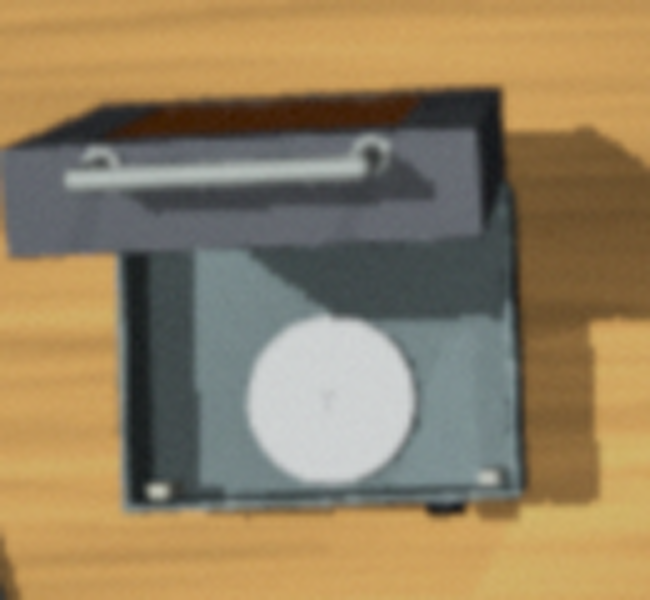

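Run:
```python
from h import *
k=robot.get_calibration("top")
f=lambda x,y,ox,oy,z: px2w(k,[(x+.5)/5-.5+ox,(y+.5)/5-.5+oy],z).round(4)
print("tt",f(330,399,130,140,.038),"edges",f(247,399,130,140,.038),f(414,399,130,140,.038))
print("bar ends",f(68,181,130,140,.339),f(370,168,130,140,.339), "pred",barp(1.3))
print("front top",f(125,510,130,140,.09),f(522,494,130,140,.09))
plan([.545,-.03,.15],91.4,10,-1)
```

```text
tt [0.5371 0.1815 0.038 ] edges [0.5384 0.2361 0.038 ] [0.5358 0.1263 0.038 ]
bar ends [0.651  0.2565 0.339 ] [0.6533 0.1076 0.339 ] pred [0.65231475 0.18138785 0.3389117 ]
front top [0.4717 0.3021 0.09  ] [0.476  0.0534 0.09  ]
cur yaw 91.4 dist 0.2123
[[-0.001, 0.021, -0.001, -0.0, -1], [-0.001, 0.021, -0.001, -0.0, -1], [-0.001, 0.021, -0.001, -0.0, -1], [-0.001, 0.021, -0.001, -0.0, -1], [-0.001, 0.021, -0.001, -0.0, -1], [-0.001, 0.021, -0.001, -0.0, -1], [-0.001, 0.021, -0.001, -0.0, -1], [-0.001, 0.021, -0.001, -0.0, -1], [-0.001, 0.021, -0.001, -0.0, -1], [-0.001, 0.021, -0.001, -0.0, -1]]
```

>>> {"fn": "play_rows", "kwargs": {"moves": [[[-0.002, 0.021, -0.001, 0, -1], [-0.002, 0.021, -0.001, 0, -1], [-0.002, 0.022, -0.001, 0, -1], [-0.002, 0.022, -0.001, 0, -1], [-0.001, 0.022, -0.001, 0, -1], [-0.001, 0.022, -0.001, 0, -1], [-0.001, 0.022, -0.002, 0, -1], [-0.001, 0.022, -0.002, 0, -1], [-0.001, 0.022, -0.002, 0, -1], [-0.001, 0.022, -0.002, 0, -1]]]}}

```text
time: 18.25
tool_pos: [0.5336, -0.0028, 0.1468]
tool_rot: [3.111, 1.466, 3.137]
contact_force: [0.3, 1.0, -0.0]
opening: 0.0115
```

Run:
```python
from h import *
p,R=st();plan([.528,.1815,.145],90.6,10,-1)
```

```text
t 18.25 p [ 0.5336 -0.0028  0.1468] open 0.0115 F [ 0.29  0.99 -0.04] 
R
 [[-0.105 -0.027  0.994]
 [ 0.     1.     0.027]
 [-0.995  0.003 -0.105]] 
q [-0.139  0.464  1.466 -0.015  1.315 -1.732]
cur yaw 91.5 dist 0.1844
[[0.0, 0.018, -0.0, 0.1, -1], [0.0, 0.018, -0.0, 0.1, -1], [0.0, 0.018, -0.0, 0.1, -1], [0.0, 0.018, -0.0, 0.1, -1], [0.0, 0.018, -0.0, 0.1, -1], [0.0, 0.018, -0.0, 0.1, -1], [0.0, 0.018, -0.0, 0.1, -1], [0.0, 0.018, -0.0, 0.1, -1], [0.0, 0.018, -0.0, 0.1, -1], [0.0, 0.018, -0.0, 0.1, -1]]
```

>>> {"fn": "play_rows", "kwargs": {"moves": [[[0, 0.018, 0, 0, -1], [0, 0.018, 0, 0, -1], [0, 0.018, 0, 0, -1], [0, 0.018, 0, 0, -1], [0, 0.018, 0, 0, -1], [0, 0.018, 0, 0, -1], [0, 0.018, 0, 0, -1], [0, 0.018, 0, 0, -1], [0, 0.014, 0, 0, -1], [0, 0.005, 0, 0, -1]]]}}

```text
time: 19.25
tool_pos: [0.5135, 0.1832, 0.1432]
tool_rot: [3.096, 1.451, 3.136]
contact_force: [-0.5, -0.3, -0.2]
opening: 0.0115
```

Run:
```python
from h import *
p,R=st();plan([.528,.1815,.032],90.6,10,-1)
snap("scene","s14",(200,60,360,200),4.2);snap("wrist","w14")
```

```text
t 19.25 p [0.5135 0.1832 0.1432] open 0.0115 F [-0.47 -0.28 -0.22] 
R
 [[-0.12  -0.041  0.992]
 [ 0.001  0.999  0.041]
 [-0.993  0.006 -0.12 ]] 
q [ 0.187  0.494  1.429  0.024  1.337 -1.431]
cur yaw 92.3 dist 0.1121
[[0.011, -0.0, 0.003, 0.2, -1], [0.011, -0.0, 0.003, 0.2, -1], [0.011, -0.0, 0.003, 0.2, -1], [0.011, -0.0, 0.003, 0.2, -1], [0.011, -0.0, 0.003, 0.2, -1], [0.011, -0.0, 0.003, 0.2, -1], [0.011, -0.0, 0.003, 0.2, -1], [0.011, -0.0, 0.003, 0.2, -1], [0.011, -0.0, 0.003, 0.2, -1], [0.011, -0.0, 0.003, 0.2, -1]]
```

View pics/s14.png

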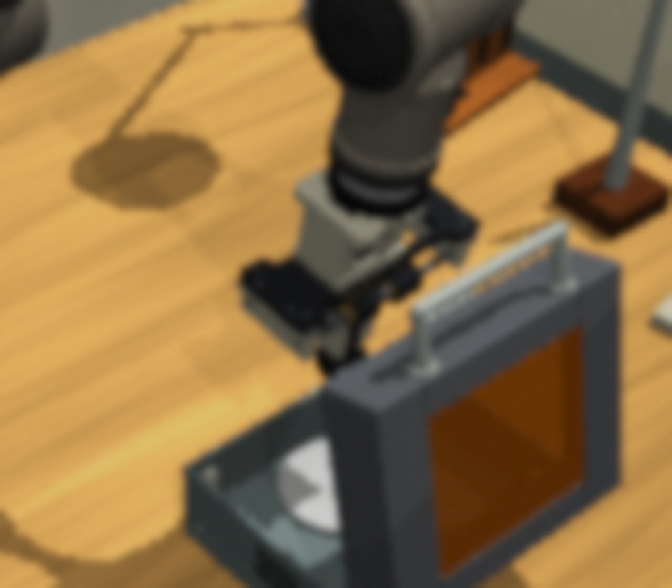

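View pics/w14.png

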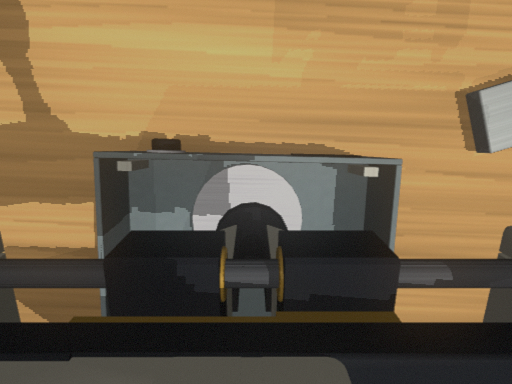

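>>> {"fn": "play_rows", "kwargs": {"moves": [[[0.011, 0, 0.003, 0, -1], [0.012, 0, 0.003, 0, -1], [0.012, 0, 0.003, 0, -1], [0.012, 0, 0.003, 0, -1], [0.012, 0, 0.003, 0, -1], [0.012, 0, 0.003, 0, -1], [0.011, 0, 0.003, 0, -1], [0.01, 0, 0.003, 0, -1], [0.008, 0, 0.002, 0, -1], [0, 0, 0, 0, -1]]]}}

```text
time: 20.35
tool_pos: [0.5281, 0.1798, 0.0293]
tool_rot: [3.112, 1.447, -3.135]
contact_force: [-0.1, 0.5, -0.5]
opening: 0.0117
```

Run:
```python
from h import *
p,R=st();C=p+R@[-.0174,0,.0035];print("cast",C)
plan([.530,.1815,.0215],90.6,4,-1)
snap("wrist","w15")
```

```text
t 20.35 p [0.5281 0.1798 0.0293] open 0.0117 F [-0.14  0.47 -0.45] 
R
 [[-0.124 -0.036  0.992]
 [-0.001  0.999  0.036]
 [-0.992  0.004 -0.123]] 
q [ 0.177  0.643  1.511  0.023  1.11  -1.442]
cast [0.53374511 0.17991717 0.04617464]
cur yaw 92.1 dist 0.0082
[[0.002, 0.0, 0.001, 0.4, -1], [0.002, 0.0, 0.001, 0.4, -1], [0.002, 0.0, 0.001, 0.4, -1], [0.002, 0.0, 0.001, 0.4, -1]]
```

View pics/w15.png

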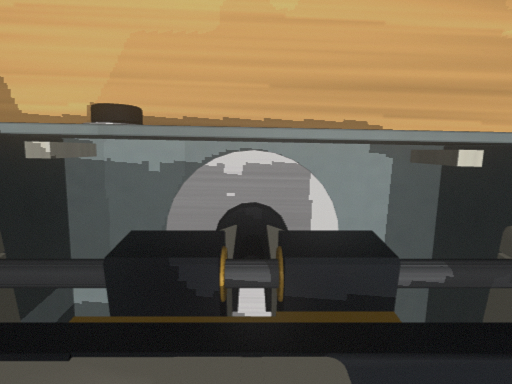

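>>> {"fn": "play_rows", "kwargs": {"moves": [[[0.002, 0.001, 0.001, 0, -1], [0.002, 0, 0, 0, -1], [0.002, 0, 0, 0, -1], [0.001, 0, 0, 0, -1], [0, 0, 0, 0, -1], [0, 0, 0, 0, -1], [0, 0, 0, 0, -1], [0, 0, 0, 0, -1], [0, 0, 0, 0, -1], [0, 0, 0, 0, -1]]]}}

```text
time: 21.4
tool_pos: [0.53, 0.1815, 0.0247]
tool_rot: [3.104, 1.452, 3.14]
contact_force: [0.6, 0.7, -0.1]
opening: 0.0113
```

Run:
```python
from h import *
p,R=st();C=p+R@[-.0174,0,.0035];print("cast",C)
```

```text
t 21.4 p [0.53   0.1815 0.0247] open 0.0113 F [ 0.57  0.67 -0.1 ] 
R
 [[-0.118 -0.037  0.992]
 [ 0.     0.999  0.037]
 [-0.993  0.004 -0.118]] 
q [ 0.18   0.649  1.514  0.024  1.096 -1.44 ]
cast [0.53550949 0.18160001 0.04156196]
```

>>> {"fn": "play_rows", "kwargs": {"moves": [[[0.002, 0, 0, 0, -1], [0.002, 0, 0, 0, -1], [0.001, 0, 0, 0, -1], [0.001, 0, 0, 0, -1], [0, 0, 0, 0, -1], [0, 0, 0, 0, -1], [0, 0, 0, 0, -1], [0, 0, 0, 0, -1], [0, 0, 0, 0, -1], [0, 0, 0, 0, -1]]]}}

```text
time: 22.4
tool_pos: [0.5297, 0.1816, 0.0212]
tool_rot: [3.101, 1.454, 3.138]
contact_force: [-0.5, -0.3, 1.7]
opening: 0.0119
```

Run:
```python
from h import *
p,R=st();C=p+R@[-.0174,0,.0035];print("cast",C); snap("scene","s16",(230,100,330,190),6);snap("wrist","w16",(150,130,360,330),3)
```

```text
t 22.4 p [0.5297 0.1816 0.0212] open 0.0119 F [-0.54 -0.27  1.75] 
R
 [[-0.116 -0.037  0.993]
 [ 0.     0.999  0.037]
 [-0.993  0.005 -0.116]] 
q [ 0.18   0.652  1.519  0.024  1.085 -1.44 ]
cast [0.53516317 0.18175425 0.03806287]
```

View pics/w16.png

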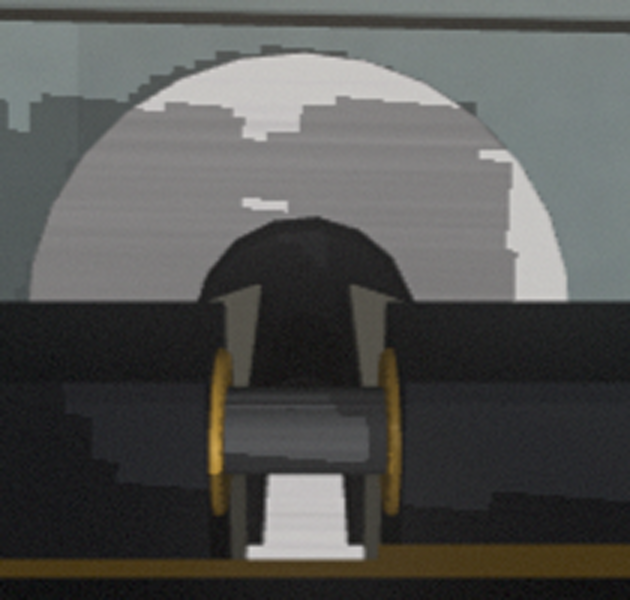

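>>> {"fn": "play_rows", "kwargs": {"moves": [[[0, 0, 0, 0, -0.6], [0, 0, 0, 0, -0.4], [0, 0, 0, 0, -0.2], [0, 0, 0, 0, -0.2], [0, 0, 0, 0, -0.2], [-0.005, 0, -0.001, 0, -0.2], [-0.01, 0, -0.001, 0, -0.2], [-0.015, 0, -0.002, 0, -0.2], [-0.015, 0, -0.002, 0, -0.2], [-0.015, 0, -0.002, 0, -0.2]]]}}

```text
time: 23.5
tool_pos: [0.5273, 0.181, 0.0835]
tool_rot: [3.107, 1.45, -3.139]
contact_force: [-0.1, 0.3, -0.2]
opening: 0.037
```

Run:
```python
from h import *
p,R=st(); snap("wrist","w17",(100,100,400,330),2.6)
plan([.51,.1815,.20],90.6,10,-.2)
```

```text
t 23.5 p [0.5273 0.181  0.0835] open 0.037 F [-0.12  0.27 -0.19] 
R
 [[-0.121 -0.037  0.992]
 [-0.     0.999  0.037]
 [-0.993  0.004 -0.121]] 
q [ 0.18   0.575  1.464  0.023  1.221 -1.437]
cur yaw 92.1 dist 0.1153
[[-0.011, 0.0, -0.003, 0.2, -0.2], [-0.011, 0.0, -0.003, 0.2, -0.2], [-0.011, 0.0, -0.003, 0.2, -0.2], [-0.011, 0.0, -0.003, 0.2, -0.2], [-0.011, 0.0, -0.003, 0.2, -0.2], [-0.011, 0.0, -0.003, 0.2, -0.2], [-0.011, 0.0, -0.003, 0.2, -0.2], [-0.011, 0.0, -0.003, 0.2, -0.2], [-0.011, 0.0, -0.003, 0.2, -0.2], [-0.011, 0.0, -0.003, 0.2, -0.2]]
```

View pics/w17.png

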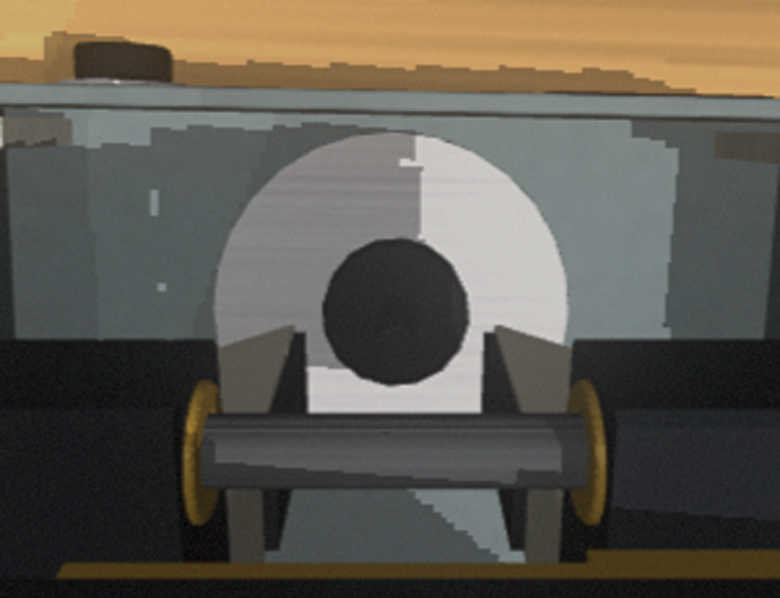

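>>> {"fn": "play_rows", "kwargs": {"moves": [[[-0.016, 0, -0.005, 0, 0], [-0.016, 0, -0.005, 0, 0.2], [-0.016, 0, -0.005, 0, 0.4], [-0.016, 0, -0.005, 0, 0.5], [-0.016, 0, -0.005, 0, 0.5], [-0.016, 0, -0.005, 4, 0.5], [-0.016, 0, -0.004, 5, 0.5], [-0.016, 0, -0.003, 6, 0.5], [-0.016, 0, -0.002, 6, 0.5], [-0.016, 0, -0.002, 6, 0.5]]]}}

```text
time: 24.55
tool_pos: [0.5048, 0.1814, 0.2593]
tool_rot: [-2.7, 1.458, 3.132]
contact_force: [0.3, 0.4, 0.5]
opening: 0.0688
```

```bash
sed -i 's/def plan(target,yaw_deg,n,op,pts=None):/def plan(target,yaw_deg,n,op,pts=None,raw=False):/; s/dy=(yaw_deg-cur+90)%180-90/dy=(yaw_deg-cur) if raw else (yaw_deg-cur+90)%180-90/' h.py
python3 - <<'E'
from h import *
p,R=st()
plan([.56,.181,.345],15,10,.5,raw=True)
E
```

```text
t 24.55 p [0.5048 0.1814 0.2593] open 0.0688 F [0.28 0.41 0.49] 
R
 [[-0.113  0.433  0.894]
 [ 0.001  0.9   -0.436]
 [-0.994 -0.048 -0.102]] 
q [ 0.187  0.395  1.263  0.022  1.595 -0.933]
cur yaw 64.3 dist 0.102
[[-0.009, 0.002, 0.004, 4.9, 0.5], [-0.009, 0.002, 0.004, 4.9, 0.5], [-0.009, 0.003, 0.004, 4.9, 0.5], [-0.009, 0.003, 0.003, 4.9, 0.5], [-0.009, 0.003, 0.003, 4.9, 0.5], [-0.009, 0.003, 0.003, 4.9, 0.5], [-0.009, 0.004, 0.003, 4.9, 0.5], [-0.009, 0.004, 0.002, 4.9, 0.5], [-0.009, 0.004, 0.002, 4.9, 0.5], [-0.009, 0.004, 0.002, 4.9, 0.5]]
```

>>> {"fn": "play_rows", "kwargs": {"moves": [[[-0.01, 0.002, 0.004, 5, 0.5], [-0.01, 0.002, 0.004, 5, 0.5], [-0.01, 0.003, 0.004, 5, 0.5], [-0.01, 0.003, 0.003, 5, 0.5], [-0.01, 0.003, 0.003, 5, 0.5], [-0.009, 0.003, 0.003, 5, 0.5], [-0.009, 0.004, 0.003, 5, 0.5], [-0.009, 0.004, 0.002, 5, 0.5], [-0.009, 0.004, 0.002, 5, 0.5], [-0.009, 0.004, 0.002, 5, 0.5]]]}}

```text
time: 25.55
tool_pos: [0.5605, 0.1795, 0.3581]
tool_rot: [-1.803, 1.465, 3.119]
contact_force: [-0.1, -0.5, 0.4]
opening: 0.0685
```

Run:
```python
from h import *
p,R=st();tx=R[:,0];t=barp(1.3)+.056*tx;t[2]=.34;print(t)
plan(t,.6,10,.5,raw=True)
```

```text
t 25.55 p [0.5605 0.1795 0.3581] open 0.0685 F [-0.07 -0.54  0.43] 
R
 [[-0.105  0.973  0.207]
 [ 0.002  0.208 -0.978]
 [-0.994 -0.103 -0.024]] 
q [ 0.168  0.492  0.851  0.021  1.903 -0.036]
[0.64641278 0.18152005 0.34      ]
cur yaw 12.1 dist 0.0878
[[0.001, 0.009, 0.002, 1.1, 0.5], [0.001, 0.009, 0.001, 1.1, 0.5], [0.001, 0.009, 0.001, 1.1, 0.5], [0.001, 0.009, 0.001, 1.1, 0.5], [0.001, 0.009, 0.001, 1.1, 0.5], [0.001, 0.009, 0.001, 1.1, 0.5], [0.001, 0.009, 0.001, 1.1, 0.5], [0.001, 0.009, 0.0, 1.1, 0.5], [0.001, 0.009, 0.0, 1.1, 0.5], [0.001, 0.009, 0.0, 1.1, 0.5]]
```

>>> {"fn": "play_rows", "kwargs": {"moves": [[[0.001, 0.009, 0.002, 1.1, 0.5], [0.001, 0.009, 0.001, 1.1, 0.5], [0.001, 0.009, 0.001, 1.1, 0.5], [0.001, 0.009, 0.001, 1.1, 0.5], [0.001, 0.009, 0.001, 1.1, 0.5], [0.001, 0.009, 0.001, 1.1, 0.5], [0.001, 0.009, 0.001, 1.1, 0.5], [0.001, 0.009, 0, 1.1, 0.5], [0.001, 0.009, 0, 1.1, 0.5], [0.001, 0.008, 0, 1.1, 0.5]]]}}

```text
time: 26.55
tool_pos: [0.6512, 0.182, 0.3436]
tool_rot: [-1.613, 1.472, 3.106]
contact_force: [0.4, 0.0, -0.0]
opening: 0.0687
```

Run:
```python
from h import *
p,R=st();tx=R[:,0];t=barp(1.3)+.056*tx;print("target",t,"grasp",p-.056*tx)
plan(t,.6,6,.5,raw=True)
snap("wrist","w18"); k=robot.get_calibration("wrist")
print("pred bar ends",w2px(k,[.651,.2465,.339]),w2px(k,[.652,.18,.339]))
snap("scene","s18",(200,40,360,180),4.2)
```

```text
t 26.55 p [0.6512 0.182  0.3436] open 0.0687 F [ 0.44  0.   -0.05] 
R
 [[-0.098  0.995  0.007]
 [ 0.003  0.007 -1.   ]
 [-0.995 -0.098 -0.004]] 
q [0.15  0.721 0.484 0.02  2.033 0.151]
target [0.64681601 0.18158161 0.28318265] grasp [0.65668341 0.18183181 0.39936743]
cur yaw 0.4 dist 0.0606
[[0.01, 0.0, 0.0, -0.0, 0.5], [0.01, 0.0, 0.0, -0.0, 0.5], [0.01, 0.0, 0.0, -0.0, 0.5], [0.01, 0.0, 0.0, -0.0, 0.5], [0.01, 0.0, 0.0, -0.0, 0.5], [0.01, 0.0, 0.0, -0.0, 0.5]]
pred bar ends [250.05652674 120.04742868] [251.08278213 222.15127074]
```

View pics/w18.png

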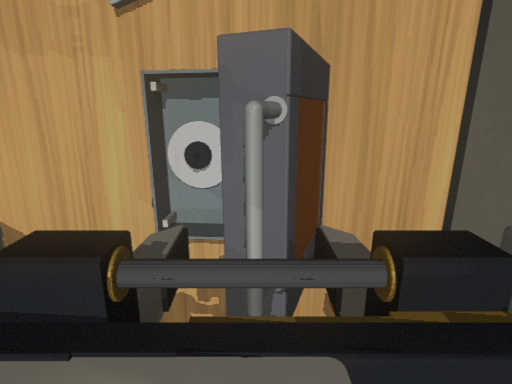

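View pics/s18.png

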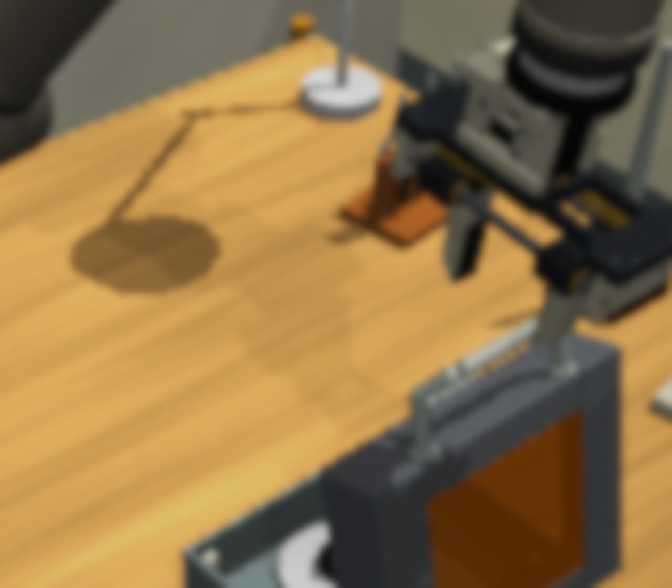

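>>> {"fn": "play_rows", "kwargs": {"moves": [[[0.01, 0, 0, 0, 0.5], [0.011, 0, 0, 0, 0.5], [0.011, 0, 0, 0, 0.5], [0.011, 0, 0, 0, 0.3], [0.01, 0, 0, 0, 0], [0.006, 0, 0, 0, -0.2], [0, 0, 0, 0, -0.4], [0, 0, 0, 0, -0.4], [0, 0, 0, 0, -0.4], [0, 0, 0, 0, -0.4]]]}}

```text
time: 27.65
tool_pos: [0.6432, 0.1823, 0.286]
tool_rot: [-1.627, 1.476, 3.098]
contact_force: [0.2, -0.4, 1.7]
opening: 0.0277
```

Run:
```python
from h import *
p,R=st();tx=R[:,0];t=barp(1.3)+.056*tx;print("target",t,"grasp",p-.056*tx)
snap("wrist","w19",(150,130,360,330),3)
```

```text
t 27.65 p [0.6432 0.1823 0.286 ] open 0.0277 F [ 0.15 -0.36  1.73] 
R
 [[-0.094  0.995  0.012]
 [ 0.004  0.013 -1.   ]
 [-0.996 -0.094 -0.005]] 
q [0.152 0.67  0.731 0.019 1.833 0.143]
target [0.64702985 0.18161664 0.2831621 ] grasp [0.64852526 0.18209735 0.34179279]
```

View pics/w19.png

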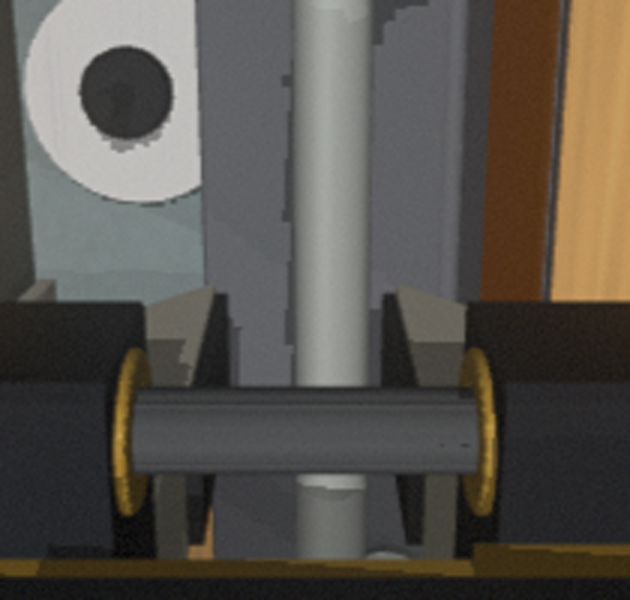

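>>> {"fn": "play_rows", "kwargs": {"moves": [[[0, 0.002, 0, 0, -0.4], [0, 0.002, 0, 0, -0.4], [0, 0.001, 0, 0, -0.4], [0, 0, 0, 0, -0.4], [0, 0, 0, 0, -1], [0, 0, 0, 0, -1], [0, 0, 0, 0, -1], [0, 0, 0, 0, -1], [0, 0, 0, 0, -1], [0, 0, 0, 0, -1]]], "grip_force": 25}}

```text
time: 28.7
tool_pos: [0.6476, 0.1823, 0.2859]
tool_rot: [-1.621, 1.474, 3.104]
contact_force: [-2.1, -0.1, 0.3]
opening: 0.0109
```

```bash
cat >> h.py <<'E'
def arc2(a1,n,op=-1):
    o,p,R=tool(); off=-.056*R[:,0]; a0,e=hood_a(off); print("a0",a0,"err",e)
    pts=[p+barp(a0+(a1-a0)*(i+1)/n)-barp(a0) for i in range(n)]
    plan(None,np.degrees(np.arctan2(R[1,1],R[0,1])),n,op,pts)
E
python3 - <<'E'
from h import *
st(); arc2(.95,10)
E
```

```text
t 28.7 p [0.6476 0.1823 0.2859] open 0.0109 F [-2.09 -0.13  0.26] 
R
 [[-0.097  0.995  0.013]
 [ 0.004  0.013 -1.   ]
 [-0.995 -0.097 -0.005]] 
q [0.151 0.683 0.707 0.019 1.847 0.142]
a0 1.303791496421354 err 0.0026271353686203682
cur yaw 0.8 dist 0.0879
[[0.002, -0.009, -0.0, -0.0, -1], [0.002, -0.009, -0.0, -0.0, -1], [0.002, -0.009, -0.0, -0.0, -1], [0.003, -0.008, -0.0, -0.0, -1], [0.003, -0.008, -0.0, -0.0, -1], [0.003, -0.008, -0.0, -0.0, -1], [0.003, -0.008, -0.0, -0.0, -1], [0.004, -0.008, 0.0, -0.0, -1], [0.004, -0.008, 0.0, -0.0, -1], [0.004, -0.008, 0.0, -0.0, -1]]
```

>>> {"fn": "play_rows", "kwargs": {"moves": [[[0.002, -0.009, 0, 0, -1], [0.002, -0.009, 0, 0, -1], [0.002, -0.009, 0, 0, -1], [0.003, -0.008, 0, 0, -1], [0.003, -0.008, 0, 0, -1], [0.003, -0.008, 0, 0, -1], [0.003, -0.008, 0, 0, -1], [0.004, -0.008, 0, 0, -1], [0.004, -0.008, 0, 0, -1], [0.004, -0.008, 0, 0, -1]]]}}

```text
time: 29.7
tool_pos: [0.5749, 0.1815, 0.2683]
tool_rot: [-1.747, 1.518, 2.976]
contact_force: [2.0, 0.1, 0.7]
opening: 0.011
```

Run:
```python
from h import *
st(); arc2(.68,10); snap("scene","s20",(200,40,360,180),4.2)
```

```text
t 29.7 p [0.5749 0.1815 0.2683] open 0.011 F [2.02 0.14 0.71] 
R
 [[-0.052  0.999  0.01 ]
 [ 0.009  0.01  -1.   ]
 [-0.999 -0.052 -0.009]] 
q [0.168 0.484 1.094 0.017 1.613 0.158]
a0 0.9966170549692481 err 0.002636932151346985
cur yaw 0.6 dist 0.0787
[[0.003, -0.007, 0.0, -0.0, -1], [0.004, -0.007, 0.0, -0.0, -1], [0.004, -0.007, 0.0, -0.0, -1], [0.004, -0.007, 0.0, -0.0, -1], [0.004, -0.007, 0.0, -0.0, -1], [0.005, -0.006, 0.0, -0.0, -1], [0.005, -0.006, 0.0, -0.0, -1], [0.005, -0.006, 0.0, -0.0, -1], [0.005, -0.006, 0.0, -0.0, -1], [0.005, -0.006, 0.0, -0.0, -1]]
```

View pics/s20.png

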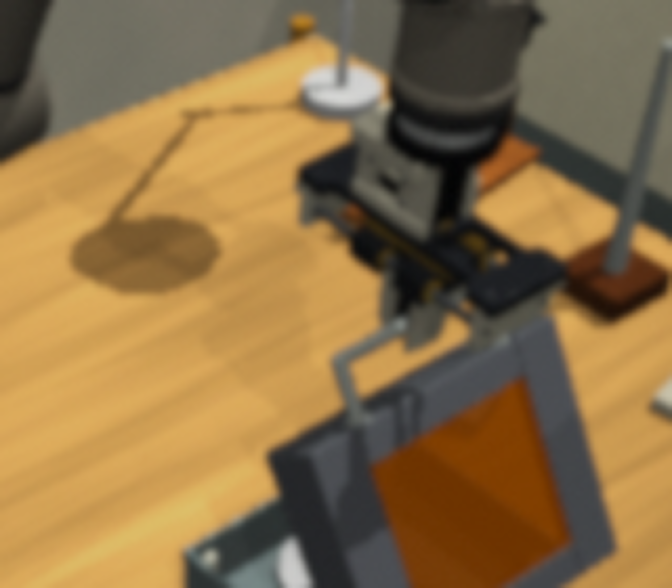

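>>> {"fn": "play_rows", "kwargs": {"moves": [[[0.003, -0.007, 0, 0, -1], [0.004, -0.007, 0, 0, -1], [0.004, -0.007, 0, 0, -1], [0.004, -0.007, 0, 0, -1], [0.004, -0.007, 0, 0, -1], [0.005, -0.006, 0, 0, -1], [0.005, -0.006, 0, 0, -1], [0.005, -0.006, 0, 0, -1], [0.005, -0.006, 0, 0, -1], [0.005, -0.006, 0, 0, -1]]]}}

```text
time: 30.75
tool_pos: [0.5058, 0.1806, 0.2257]
tool_rot: [-1.768, 1.526, 2.954]
contact_force: [2.0, -0.5, -1.1]
opening: 0.0107
```

Run:
```python
from h import *
st(); arc2(.60,5)
```

```text
t 30.75 p [0.5058 0.1806 0.2257] open 0.0107 F [ 1.95 -0.55 -1.09] 
R
 [[-0.044  0.999  0.009]
 [ 0.008  0.01  -1.   ]
 [-0.999 -0.044 -0.009]] 
q [0.189 0.366 1.392 0.017 1.425 0.177]
a0 0.6716125340504697 err 0.002175974350773091
cur yaw 0.6 dist 0.0179
[[0.002, -0.003, 0.0, -0.0, -1], [0.002, -0.003, 0.0, -0.0, -1], [0.003, -0.003, 0.0, -0.0, -1], [0.003, -0.002, 0.0, -0.0, -1], [0.003, -0.002, 0.0, -0.0, -1]]
```

>>> {"fn": "play_rows", "kwargs": {"moves": [[[0.003, -0.003, 0, 0, -1], [0.003, -0.003, 0, 0, -1], [0.003, -0.003, 0, 0, -1], [0.003, -0.002, 0, 0, -1], [0.002, -0.001, 0, 0, -1], [0, 0, 0, 0, -1], [0, 0, 0, 0, -1], [0, 0, 0, 0, -1], [0, 0, 0, 0, -1], [0, 0, 0, 0, -1]]]}}

```text
time: 31.75
tool_pos: [0.4898, 0.1804, 0.2105]
tool_rot: [-1.735, 1.521, 2.987]
contact_force: [-1.1, -0.8, 3.1]
opening: 0.0114
```

Run:
```python
from h import *
st(); arc2(.60,5); snap("scene","s22",(200,60,360,200),4.2); snap("top","t22",(130,140,260,260),5);snap("wrist","w22")
k=robot.get_calibration("wrist")
for a in (.5,.55,.6,.65,.7):
    b=barp(a); print(a,w2px(k,b+[-.0007,.064,0]).round(1))
st()
```

```text
t 31.75 p [0.4898 0.1804 0.2105] open 0.0114 F [-1.1  -0.84  3.08] 
R
 [[-0.049  0.999  0.01 ]
 [ 0.008  0.01  -1.   ]
 [-0.999 -0.049 -0.008]] 
q [0.194 0.351 1.458 0.017 1.38  0.181]
a0 0.5844844333540513 err 0.0017573370591661014
cur yaw 0.6 dist 0.0039
[[-0.001, 0.001, -0.0, -0.0, -1], [-0.001, 0.001, -0.0, -0.0, -1], [-0.001, 0.001, -0.0, -0.0, -1], [-0.001, 0.001, -0.0, -0.0, -1], [-0.001, 0.001, -0.0, -0.0, -1]]
0.5 [225.  125.7]
0.55 [240.3 126.6]
0.6 [258.8 127.7]
0.65 [281.  128.8]
0.7 [307.6 130.1]
t 31.9 p [0.4897 0.1804 0.2105] open 0.0113 F [-1.9  -0.53  2.22] 
R
 [[-0.049  0.999  0.01 ]
 [ 0.008  0.01  -1.   ]
 [-0.999 -0.049 -0.008]] 
q [0.194 0.351 1.458 0.017 1.38  0.181]
```

View pics/s22.png

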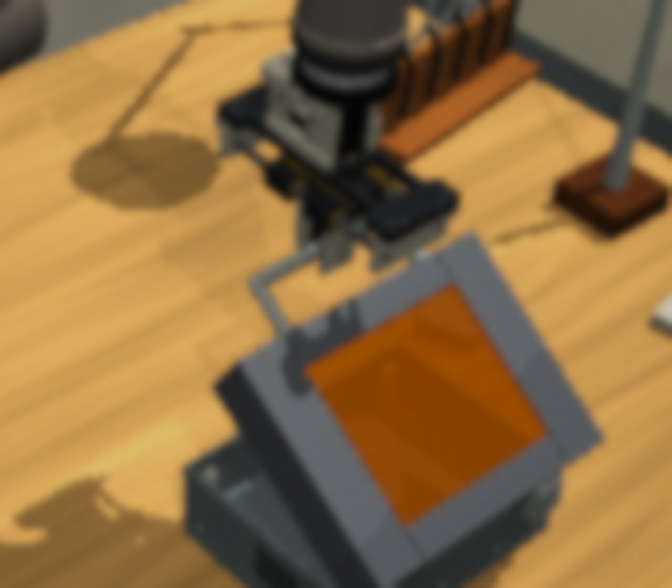

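View pics/w22.png

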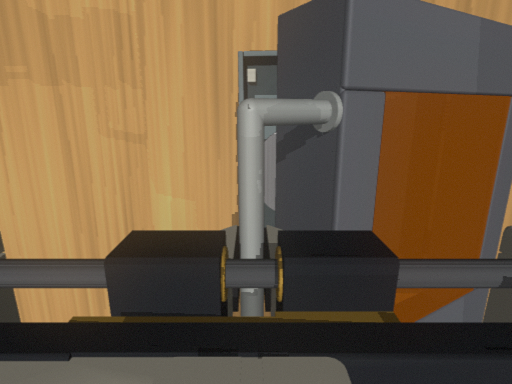

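View pics/t22.png

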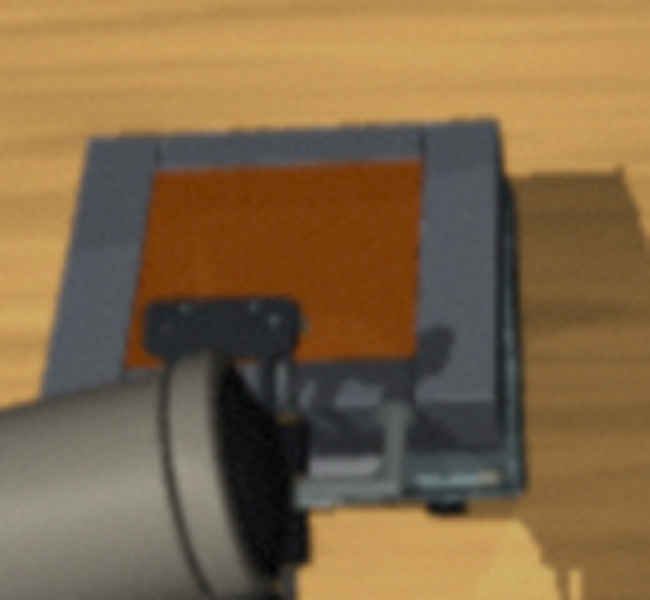

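Run:
```python
from h import *
print(robot.hand_in()); st()
```

```text
the job is handed in; nothing more can be done
None
the job is handed in; nothing more can be done
```

I did the whole job and handed it in at about 32 s of the 67 s allowed. The hand-in call gives no verdict.

**What I did**
- I raised the hood by its handle and let it go close to the stop. Its springs then carried it to fully open by themselves.
- I lifted the casting by its stub and set it down on the turntable. I opened the fingers only once the arm felt a contact force of about 1.7 N.
- I took the handle again and brought the hood down slowly, and was still holding it at the end.

**Last checks**
- **Hood:** the arm pose puts it at about 0.584 rad, and the bar in the wrist picture at about 0.58. The window is 0.50 to 0.71 rad. It was steady over the last readings, gripped at 25 N with the fingers 11.3 mm apart on the bar.
- **Casting:** in the last clear view, with the hood still open, it stood upright near the middle of the turntable, about 2 mm off by my estimate. The lowered hood hid it afterwards, so I could not check it again at the end.
- **Jar, block and brush:** I kept clear of them and none looked moved in the pictures. I did not measure them again at the end.

**What disagreed with the description**
- **Fingertips:** they end about 37 mm short of the reported TCP. My first two attempts to close on the bar missed because of this: one closed above it, the other slipped on its top. I corrected for the offset from then on.
- **Tool tilt:** it drifted by up to about 7 degrees during the moves. I allowed for it in the later moves, and it was about 3 degrees at hand-in.
- **Turntable detection:** the network's turntable position was off, so I measured it from the top picture instead.

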